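Coating check on all four sides of a sample plaque

TASK

Check the coating of the tall plaque with the clipped top corner: take it out of the grooved block (by its narrow edges, so that both faces are free) and press the ring-marked spot on its front (the face that shows the clipped corner at its upper right), then the one on its back, squarely and gently onto the gauge's spring probe, holding it there a moment with the probe pushed in by a third of its travel or more. Then stand the plaque on edge in a groove of the block, let go of it, and take it again by its faces to present the edge below the clipped corner, then the other edge, in the same way. Last, stand it back on edge, fully down in a groove, and let go; leave the shorter plaque, the pocket scale, the label pad, the loupe and the marker where they are.

Things in the scene. Friction and masses are not known exactly. Their poses are not given: they have to be found in the camera images.
- plaque: tall plaque, grey painted metal, 14 mm thick (x), 56 wide (y), 80 tall (z), 0.12-0.22 kg, on edge in an outer groove. Origin: centre of its underside; z up; front looks along -x, back along +x; the top corner on its -y side is clipped by 12 mm (upper right as seen on the front). Each of its 4 sides has a black ring, 9 mm across, on its middle line, 50 mm above the underside
- spot_front (a point): centre of the ring on the plaque's front (its -x face), 50 mm above the underside; axes as the plaque's
- spot_back (a point): centre of the ring on the plaque's back (its +x face), 50 mm above the underside; axes as the plaque's
- spot_clip (a point): centre of the ring on the narrow edge below the clipped corner (its -y side), 50 mm above the underside; axes as the plaque's
- spot_plain (a point): centre of the ring on the other narrow edge (its +y side), 50 mm above the underside; axes as the plaque's
- low_plaque: the shorter plaque: the same grey metal, 14 x 48 x 56 mm (x, y, z), no clipped corner, no rings, standing in the other outer groove. Origin at the centre of its underside. To be left where it stands
- rack: grooved block, pale wood, 149 x 52 x 34 mm (x, y, z), fixed. Origin: centre of its underside. Three straight grooves run right across it along its y, at x = -50, 0 and +50 mm, each 17 mm wide with rounded lips and open ends; the groove floor is 8 mm above the origin, the lips 34 mm. The middle groove is empty
- gauge: bench coating gauge, fixed: white base 92 x 76 mm, column, grey display head (top 110 mm above the desk), steel barrel 24 mm across pointing along its -x, axis level, 90 mm above the desk. Origin: centre of the base's underside. The barrel's face is 58 mm from the origin along -x; out of it stands the probe, an 8 mm pin
- probe_tip (a point): centre of the flat end of the probe pin, 12 mm in front of the barrel's face when out; axes as the gauge's: the pin points along -x and is pushed in along +x. It moves with the probe
- probe (a joint): how far the probe is pushed in: 0 fully out, 0.007 m fully in (stop); spring of about 1.6 N at 0 and 7.2 N at the stop
- pocket_scale: black pocket scale, 83 x 130 x 23 mm, lying between block and gauge; bystander; origin at the centre of its underside
- label_pad: pad of paper labels, 74 x 105 x 11 mm, lying between block and gauge; bystander; origin at the centre of its underside
- loupe: small black standing loupe, 39 mm across, 26 mm high; bystander; origin at the centre of its underside
- marker: felt marker, 132 mm long, 17 mm thick, lying near the desk's front edge; bystander; origin at the centre of its underside
Things that resemble listed ones, but are neither listed nor needed, are in the scene too. What is shaped like the plaque but red is not meant. Of the things that look like the rack, the larger one is meant.

How it is judged:
By the outcome, as a careful person would: the job done as asked, in the order asked, and still so for the second after the job is handed in, with the robot touching nothing.
It also fails if it takes over 72 s, if anything falls off the work surface, if the arm or the gripper's body presses on something with over 40 N, if the wrist force passes 120 N, or if a joint passes its speed limit or range.

ROBOT

A 6-joint arm with a two-finger parallel gripper is mounted at the origin on a cart in front of the work surface, level with it; the furniture and walls round the work are solid. World frame = base frame: x ahead of the robot, y to its left, z up, the work surface at z = 0. Lengths are in m, angles in degrees, forces in N, time in s.
With the tool pointing down it reaches from about 0.325 to 0.85 m from the base axis. Payload 4.4 kg.
Tool frame: the origin (TCP) lies at the very end of the fingers, on their centre line; the grasp point (between the pads) lies hold_point_z behind it (hold_point_z is the distance from the TCP to the grasp point, in m); z points along the fingers, y is the line along which they close (so a half turn about z gives the same grasp; the last joint's range is limited). The gripper opens to 94 mm and grips with 3 to 60 N. Pads are 16 mm wide; open, the fingers measure 119 mm over their backs; the gripper's body (75 mm by 177 mm) begins 78 mm behind the grasp point.
Start: joints at [-73.768, 11.837, 88.321, -0, 79.842, -8.623], TCP at [0.242, -0.522, 0.205] pointing down, gripper open.
Joint ranges: [-156.59, 156.59], [-49.26, 127.26], [12.9, 141.05], [-63.56, 243.56], [4.71, 150.69], [-161.64, 161.64]. Speed limits (degrees/s): [159.86, 159.86, 180, 180, 180, 180].

INTERFACE

Orientations are given as [roll, pitch, yaw] about the fixed x, y, z axes, in that order (R = Rz(yaw) Ry(pitch) Rx(roll)).
In Python, from workcell import get_state, get_image, camera_info, close_job, hold_point_z gives the robot as it stands.
- The arm moves only by the shell command python3 -m jog 'ROWS' [OPENING] [FORCE]. ROWS is JSON, a list of rows, each an object of numbers: "tx", "ty", "tz": the shift along the world's x, y, z in cm; "spin": the turn about the world's z in rad. In form: [{"tx": .., "ty": .., "tz": .., "spin": ..}, ...]. A call has 1 to 20 rows; each row shifts and turns the commanded pose from where the row before left it; what a row does not reach is not made up. A row lasts 1/12 s, in which the tool goes at most 41.7 mm and 7.16 degrees, less where a joint would pass 70% of its speed; a pose out of reach is approached as far as the arm can. A call is refused whole if a number of a shift passes 4.17 or a number of a turn 0.125, either way. A call with a gripper value outside its range is refused whole. OPENING is the closure, from -1 (fully open) to 1 (shut), set as the call begins (- or left out, the last holds). The fingers move at their own pace and stop on an object; FORCE is the grip in N (left out, the last holds). Time passes only in rows, so rows that do not move let the fingers close. It gives the time, the measured TCP pose, the force, the opening and the grip force at its end, in the units of the state.
- get_state(): the state, without advancing time (a new reading comes with each control period).
- get_image(name): name is "scene" or "side" or "wrist"; returns (picture, depth): 480x640x3 uint8, red, green, blue; 480x640 float32, m along the optical axis (not along the pixel's ray), 0 where there is no reading.
- camera_info(name): a dict with "intrinsics" (3x3 intrinsics, pixels), "origin" and "attitude" of the camera in the world. Camera axes: x right, y down, z forward; pixel columns grow to the right and rows downward; lengths in m; the calibration is good to about 2 mm. A picture is of the moment at which its call begins: read the wrist's pose just before it. camera_info takes no time and is no camera call; for the wrist camera it gives the pose at the moment of the call.
- close_job(): hands the job in; it is judged then, once.
The state is a dict: "time": time; "joint_pos": joint angles; "joint_velocities": joint speeds; "joint_torque": joint torques, N m; "position": TCP position; "ee_rot": TCP orientation; "ft_force": force on the tool from outside, world axes, zero at the start; "torque": the same for the moment, N m; "gripper_width": opening from 0.0 (shut) to 1.0 (fully open); "finger_force": force on a finger pad.
Only numpy, scipy, OpenCV 4.12 (cv2) and the standard library are available. Lean on these libraries where they do the work, as an engineer would, in place of code of your own. Each camera call takes 0.05 s, during which the arm holds its last target. There are 200 camera calls.

## Working session

There is one attempt and no reset: what is moved stays moved. The work goes in short steps, Python scripts to look and compute and a shell command to move; the robot and the scene stay as the last step left them, time stands still between calls to the robot, and variables do not carry over. Pictures are saved under pics/ and viewed, at most 10 in all, crops included, and the job is handed in when it is done.

```bash
mkdir -p pics; ls
python3 - <<'E'
from workcell import *
import cv2,numpy as np
print(get_state(),hold_point_z)
for n in ("scene","side"):
    im,d=get_image(n); c=camera_info(n); print(n,c)
    cv2.imwrite(f"pics/{n}0.png",im[:,:,::-1]); np.savez(f"{n}0.npz",im=im,d=d)
E
```

```text
pics
{'time': 0.0, 'joint_pos': array([-7.37695430e+01,  1.18829624e+01,  8.84023167e+01, -1.53909330e-03,
        7.98413211e+01, -8.62441888e+00]), 'joint_velocities': array([-0.06276634, -0.06838854, -0.13044946,  0.05080414,  0.03413764,
        0.02852417]), 'joint_torque': array([-2.01944953e-03, -3.70885205e+01, -2.81415617e+01,  6.97065191e-02,
        3.64975550e-02, -1.78784344e-04]), 'position': array([ 0.24143043, -0.52098932,  0.20432411]), 'ee_rot': array([-1.79874604e+02, -1.74873052e-02,  2.48551299e+01]), 'ft_force': array([ 0.1213935 ,  0.57136387, -0.33044201]), 'torque': array([-0.06533403, -0.00685117,  0.00444671]), 'finger_force': 0.0, 'gripper_width': 1.003198628792228} 0.0188
scene {'intrinsics': array([[530.16722646,   0.        , 323.25308337],
       [  0.        , 530.16722646, 242.73835396],
       [  0.        ,   0.        ,   1.        ]]), 'origin': array([-0.22275573, -0.97258023,  0.63169746]), 'attitude': array([-114.85409887,   -1.25052267,  -37.43058466])}
side {'intrinsics': array([[561.05757744,   0.        , 312.06738519],
       [  0.        , 561.05757744, 238.33864279],
       [  0.        ,   0.        ,   1.        ]]), 'origin': array([0.49884753, 1.01459446, 0.81944209]), 'attitude': array([-123.5687259 ,   -0.3196589 ,  179.43796211])}
```

View pics/scene0.png

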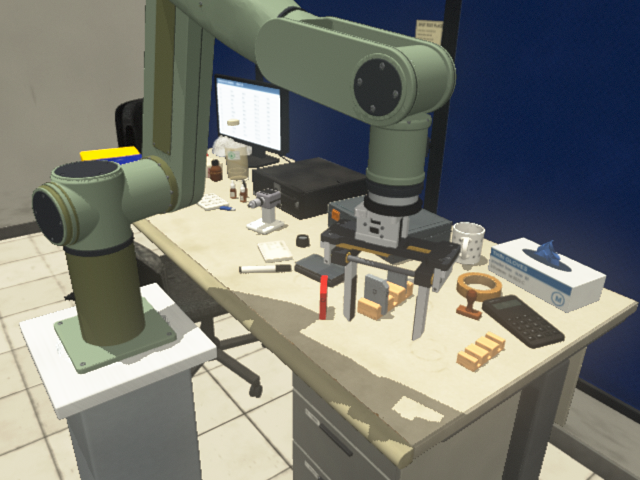

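View pics/side0.png

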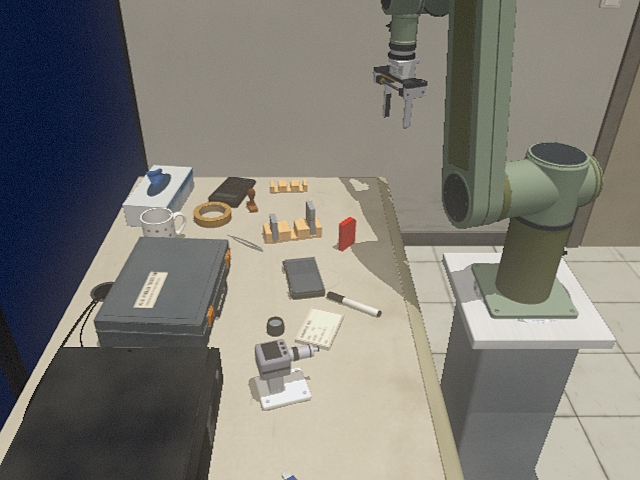

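The side view shows the big rack at (293,230) with the tall plaque at (310,215) and the shorter plaque at (273,225). It also shows the gauge at (283,370) with its probe at (317,350). Lookalikes are the red plaque (347,233), the smaller rack (289,186) and the shorter plaque (273,225). I choose the grey tall plaque at (310,215), and will check it in a close crop.

```bash
cat > h.py <<'E'
import numpy as np,cv2
from scipy.spatial.transform import Rotation as Ro
from workcell import *
def cam(n):
    c=camera_info(n); return c["intrinsics"],np.array(c["origin"]),Ro.from_euler("xyz",c["attitude"],degrees=True).as_matrix()
def cloud(d,K,o,R):
    v,u=np.mgrid[:d.shape[0],:d.shape[1]]
    return np.stack([(u-K[0,2])*d/K[0,0],(v-K[1,2])*d/K[1,1],d],-1)@R.T+o
def ray(u,v,z,K,o,R):
    r=R@np.array([(u-K[0,2])/K[0,0],(v-K[1,2])/K[1,1],1]); return o+r*(z-o[2])/r[2]
def proj(p,K,o,R):
    q=(np.asarray(p)-o)@R; return q[...,:2]/q[...,2:]*[K[0,0],K[1,1]]+[K[0,2],K[1,2]]
E
python3 - <<'E'
from h import *
z=np.load("side0.npz"); im,d=z["im"],z["d"]; C=cam("side"); P=cloud(d,*C)
for n,(u,v) in dict(plaque=(310,205),low=(273,218),rack=(300,232),red=(347,228),desk=(330,270),gtop=(276,346),barrel=(305,352),base=(290,397),pad=(325,325),scale=(305,275),mk=(350,303),lp=(275,325)).items(): print(n,P[v,u].round(4))
a=im[190:250,240:330,::-1]; g=im[325:415,240:330,::-1]
z2=np.load("scene0.npz")["im"]; b=z2[260:330,310:430,::-1]
big=lambda x,s:cv2.resize(x,None,fx=s,fy=s,interpolation=cv2.INTER_CUBIC)
A=big(a,4.4);G=big(g,4.4)[:,:396];B=big(b,3.3)
out=np.zeros((600,796,3),np.uint8); out[:A.shape[0],:396]=A[:600]; out[:G.shape[0],400:796]=G; out[300:300+B.shape[0],:396]=B
cv2.imwrite("pics/crop1.png",out)
E
```

```text
plaque [ 0.4877 -0.2482  0.0854]
low [ 0.5832 -0.2204  0.0629]
rack [ 0.5138 -0.2155  0.023 ]
red [ 0.3954 -0.1714  0.0634]
desk [ 0.4396 -0.0857 -0.0038]
gtop [0.5517 0.2916 0.1109]
barrel [0.5003 0.293  0.0973]
base [0.5277 0.3232 0.0141]
pad [0.4584 0.1299 0.0129]
scale [ 0.5007 -0.0335  0.0207]
mk [0.4005 0.0549 0.0098]
lp [0.5632 0.1372 0.0198]
```

View pics/crop1.png

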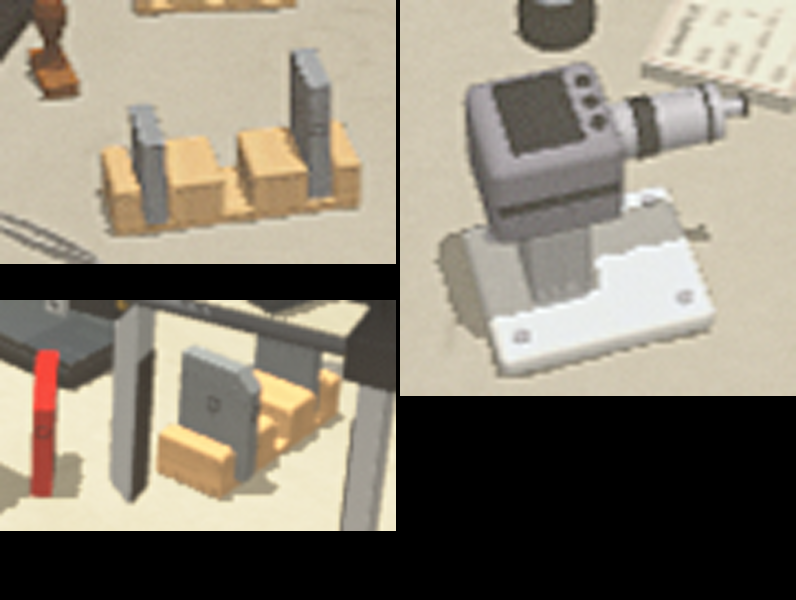

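The crop confirms the choice: a grey plaque with a ring and a clipped upper-right corner, standing in the -x outer groove with its front towards -x and the clip towards -y. The gauge's barrel points roughly along -x. Next I measure from the fixed cameras.

Run:
```python
from h import *
for n in ("side","scene"):
    z=np.load(n+"0.npz"); im,d=z["im"],z["d"]; C=cam(n); P=cloud(d,*C); hsv=cv2.cvtColor(im,cv2.COLOR_RGB2HSV)
    x,y,h=P[...,0],P[...,1],P[...,2]
    # desk bias
    m=(abs(h)<.012)&(x>.35)&(x<.7)&(y>-.3)&(y<.35); print(n,"desk z",np.median(h[m]))
    wood=(hsv[...,0]>8)&(hsv[...,0]<24)&(hsv[...,1]>90)&(abs(x-.53)<.12)&(abs(y+.23)<.07)&(h>.026)&(h<.05)
    q=P[wood]; r=cv2.minAreaRect(q[:,:2].astype(np.float32)*1000); print("rack top",len(q),r,np.median(q[:,2]))
    for nm,(x0,y0,zz,z1) in dict(plaq=(.487,-.235,.05,.1),low=(.585,-.23,.045,.075)).items():
        m=(abs(x-x0)<.03)&(abs(y-y0)<.05)&(h>zz)&(h<z1)&(hsv[...,1]<70); q=P[m]
        if len(q)>5: print(nm,len(q),cv2.minAreaRect(q[:,:2].astype(np.float32)*1000),q[:,2].max())
    m=(abs(x-.54)<.08)&(abs(y-.3)<.08)&(h>.004)&(h<.03)&(hsv[...,1]<40)&(hsv[...,2]>130); q=P[m]
    if len(q)>5: print("base",len(q),cv2.minAreaRect(q[:,:2].astype(np.float32)*1000),np.median(q[:,2]))
    m=(x>.42)&(x<.53)&(abs(y-.29)<.05)&(h>.07)&(h<.115); q=P[m]
    if len(q)>5: print("barrel",len(q),cv2.minAreaRect(q[:,:2].astype(np.float32)*1000),q[:,2].max(), q[q[:,0].argmin()])
```

```text
side desk z -0.0005833706215638834
rack top 397 ((535.2437133789062, -232.1798095703125), (147.22230529785156, 56.14263916015625), 13.055274963378906) 0.032464812858751135
plaq 165 ((486.4919128417969, -247.8304901123047), (15.075908660888672, 60.66621780395508), 13.84773063659668) 0.09051535573565561
low 91 ((582.1771240234375, -220.38021850585938), (14.649593353271484, 54.624671936035156), 13.36608600616455) 0.06647275755403714
base 1354 ((550.75341796875, 297.26519775390625), (135.3274688720703, 88.19334411621094), 10.330954551696777) 0.013904345557073372
barrel 410 ((508.9649963378906, 290.09600830078125), (71.00748443603516, 30.613006591796875), 34.56458282470703) 0.10990091183411965 [0.47494935 0.2790447  0.08575438]
scene desk z -0.0017696860581059015
rack top 284 ((536.054931640625, -242.94268798828125), (150.488037109375, 57.42890167236328), 10.948108673095703) 0.030868767271297948
plaq 417 ((487.9876708984375, -252.427001953125), (17.130325317382812, 58.92761993408203), 12.371734619140625) 0.08818547811143906
low 112 ((579.0452270507812, -225.12982177734375), (15.03524398803711, 47.74348831176758), 26.00600814819336) 0.061917066719142655
base 370 ((543.5299682617188, 292.6712951660156), (96.03419494628906, 78.1153335571289), 14.832295417785645) 0.012600141133407794
barrel 135 ((508.38140869140625, 283.4850158691406), (66.15974426269531, 33.239192962646484), 32.03260040283203) 0.1073382599030267 [0.47743669 0.27057664 0.08497219]
```

Run:
```python
from h import *
s=get_state(); K,o,R=cam("wrist"); T=Ro.from_euler("xyz",s["ee_rot"],degrees=True).as_matrix()
print(K, "cam in tool",T.T@(o-s["position"]),"axes in tool\n",(T.T@R).round(3))
# where to put the TCP (yaw 13, z .25) so the camera centre looks at target
for y in (13,):
    T2=Ro.from_euler("xyz",[180,0,y],degrees=True).as_matrix()
    off=T2@(T.T@(o-s["position"])); ax=T2@(T.T@R)[:,2]; print(off,ax)
    for nm,t in dict(gauge=[.52,.285,.09],rack=[.52,-.24,.06]).items():
        t=np.array(t); oz=.25+off[2]; c=t-ax*((t[2]-oz)/ax[2]); print(nm,(c-off)[:2])
```

```text
[[405.64657623   0.         316.68904701]
 [  0.         405.64657623 240.91660374]
 [  0.           0.           1.        ]] cam in tool [ 0.08337642  0.00033501 -0.17899613] axes in tool
 [[ 0.    -0.959 -0.282]
 [ 1.     0.     0.001]
 [-0.    -0.282  0.959]]
[0.08131485 0.01842919 0.17899613] [-0.27438439 -0.06388523 -0.95949564]
gauge [0.53562696 0.28914189]
rack [ 0.54420598 -0.23386065]
```

```bash
R='{"tx":1.31,"ty":3.7,"tz":0.2,"spin":-0.01}'; python3 -m jog '[{"tx":1.31,"ty":3.7,"tz":0.2,"spin":-0.01},{"tx":1.31,"ty":3.7,"tz":0.2,"spin":-0.01},{"tx":1.31,"ty":3.7,"tz":0.2,"spin":-0.01},{"tx":1.31,"ty":3.7,"tz":0.2,"spin":-0.01},{"tx":1.31,"ty":3.7,"tz":0.2,"spin":-0.01},{"tx":1.31,"ty":3.7,"tz":0.2,"spin":-0.01},{"tx":1.31,"ty":3.7,"tz":0.2,"spin":-0.01},{"tx":1.31,"ty":3.7,"tz":0.2,"spin":-0.01},{"tx":1.31,"ty":3.7,"tz":0.2,"spin":-0.01},{"tx":1.31,"ty":3.7,"tz":0.2,"spin":-0.01},{"tx":1.31,"ty":3.7,"tz":0.2,"spin":-0.01}]' && python3 -m jog '[{"tx":1.31,"ty":3.7,"tz":0.2,"spin":-0.01},{"tx":1.31,"ty":3.7,"tz":0.2,"spin":-0.01},{"tx":1.31,"ty":3.7,"tz":0.2,"spin":-0.01},{"tx":1.31,"ty":3.7,"tz":0.2,"spin":-0.01},{"tx":1.31,"ty":3.7,"tz":0.2,"spin":-0.01},{"tx":1.31,"ty":3.7,"tz":0.2,"spin":-0.01},{"tx":1.31,"ty":3.7,"tz":0.2,"spin":-0.01},{"tx":1.31,"ty":3.7,"tz":0.2,"spin":-0.01},{"tx":1.31,"ty":3.7,"tz":0.2,"spin":-0.01},{"tx":1.31,"ty":3.7,"tz":0.2,"spin":-0.01},{"tx":1.31,"ty":3.0,"tz":0.2,"spin":-0.01},{},{},{}]'
python3 - <<'E'
from h import *
s=get_state();C=cam("wrist");im,d=get_image("wrist");np.savez("wg.npz",im=im,d=d,K=C[0],o=C[1],R=C[2],p=s["position"],e=s["ee_rot"])
cv2.imwrite("pics/wg.png",im[:,:,::-1]);print(s["position"],s["ee_rot"],s["joint_pos"])
E
```

```text
time: 1.02
position: [0.3856, -0.1128, 0.2273]
ee_rot: [-180.0, -0.0, 18.5]
ft_force: [0.2, -0.3, 0.4]
gripper_width: 1.0
finger_force: 0.0
[ 0.3856495  -0.11276981  0.227323  ] [-1.79996328e+02 -1.04499070e-03  1.84960328e+01] [-2.86908191e+01 -1.14425285e+01  1.09060312e+02  3.29136213e-03
  8.23842005e+01  4.28127119e+01]invalid input at $[11]: expected keys tx, ty, tz, spin
```

View pics/wg.png

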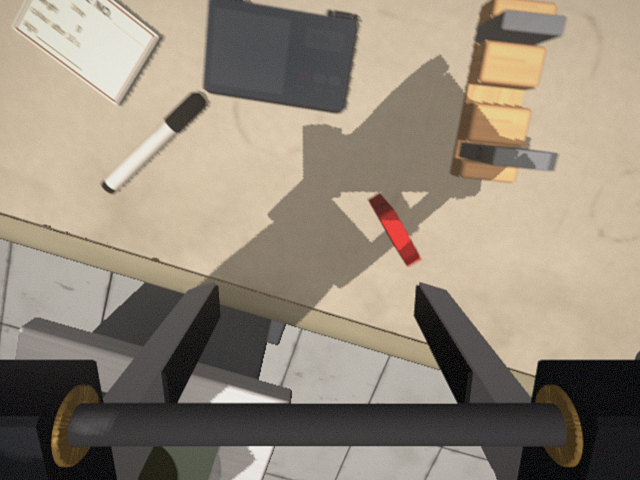

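The second call was refused because a row had no keys. The wrist view from midway still shows the rack at (500,90) with the tall plaque (510,157), the red one (395,230), the marker, the scale and the pad. I continue to the gauge.

```bash
python3 -m jog '[{"tx":1.31,"ty":3.7,"tz":0.2,"spin":-0.01},{"tx":1.31,"ty":3.7,"tz":0.2,"spin":-0.01},{"tx":1.31,"ty":3.7,"tz":0.2,"spin":-0.01},{"tx":1.31,"ty":3.7,"tz":0.2,"spin":-0.01},{"tx":1.31,"ty":3.7,"tz":0.2,"spin":-0.01},{"tx":1.31,"ty":3.7,"tz":0.2,"spin":-0.01},{"tx":1.31,"ty":3.7,"tz":0.2,"spin":-0.01},{"tx":1.31,"ty":3.7,"tz":0.2,"spin":-0.01},{"tx":1.31,"ty":3.7,"tz":0.2,"spin":-0.01},{"tx":1.31,"ty":3.7,"tz":0.2,"spin":-0.01},{"tx":1.0,"ty":2.0,"tz":0.2,"spin":0},{"tx":0,"ty":0,"tz":0,"spin":0},{"tx":0,"ty":0,"tz":0,"spin":0},{"tx":0,"ty":0,"tz":0,"spin":0}]'
python3 - <<'E'
from h import *
s=get_state();C=cam("wrist");im,d=get_image("wrist");np.savez("wg2.npz",im=im,d=d,K=C[0],o=C[1],R=C[2],p=s["position"],e=s["ee_rot"])
cv2.imwrite("pics/wg2.png",im[:,:,::-1]);print(s["position"],s["ee_rot"],s["joint_pos"])
E
```

```text
time: 2.23
position: [0.5262, 0.2743, 0.2486]
ee_rot: [180.0, 0.1, 12.8]
ft_force: [-0.1, -0.1, -1.0]
gripper_width: 0.998
finger_force: 0.0
[0.52623022 0.27434888 0.24860221] [1.79958419e+02 1.12220483e-01 1.28130121e+01] [ 1.92001063e+01  1.24603537e+01  8.24532027e+01 -2.89399607e-02
  8.52025938e+01  9.63895030e+01]
```

View pics/wg2.png

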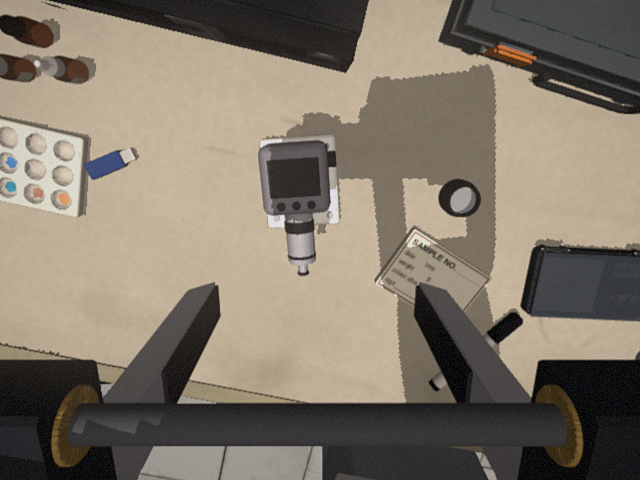

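The wrist view shows the gauge from above: head at (296,178), barrel from (300,220) to (301,262), and pin tip at (303,274).

Run:
```python
from h import *
z=np.load("wg2.npz"); im,d=z["im"],z["d"]; C=(z["K"],z["o"],z["R"]); P=cloud(d,*C)
h=P[...,2]; U,V=np.meshgrid(range(640),range(480)); hsv=cv2.cvtColor(im,cv2.COLOR_RGB2HSV)
print("desk z",np.median(h[300:340,240:400]))
roi=(U>250)&(U<350)&(V>125)&(V<285)
m=roi&(h>.07)&(h<.108)&(V>218)
# barrel per-row centre lines, edges cast to the plane z=.09
pts=[]
for v in range(222,280):
    c=np.where(m[v])[0]
    if len(c)>3:
        e=[ray(c[0]-.5,v,.09,*C),ray(c[-1]+.5,v,.09,*C)]; pts.append([v,*((e[0]+e[1])/2)[:2],np.linalg.norm(e[0]-e[1])])
pts=np.array(pts); print(pts[::3].round(4)); print("last",pts[-4:].round(4))
b=pts[pts[:,3]>.016]; f=cv2.fitLine(b[:,1:3].astype(np.float32),cv2.DIST_HUBER,0,.001,.001).ravel(); print("yaw",np.degrees(np.arctan2(f[1],f[0])),f)
hd=roi&(h>.1); q=P[hd]; print("head",cv2.minAreaRect(q[:,:2].astype(np.float32)*1000),np.median(q[:,2]))
bs=roi&(h>.004)&(h<.03)&(hsv[...,1]<60); 
q=np.array([ray(u,v,.012,*C)[:2] for v,u in zip(*np.where(bs))],np.float32)*1000; print("base",cv2.minAreaRect(q),np.median(h[bs]))
```

```text
desk z -0.0006592114651427783
[[2.220e+02 5.237e-01 2.893e-01 2.570e-02]
 [2.250e+02 5.211e-01 2.888e-01 2.570e-02]
 [2.280e+02 5.186e-01 2.878e-01 2.490e-02]
 [2.310e+02 5.160e-01 2.872e-01 2.500e-02]
 [2.340e+02 5.135e-01 2.862e-01 2.420e-02]
 [2.370e+02 5.110e-01 2.853e-01 2.340e-02]
 [2.400e+02 5.084e-01 2.843e-01 2.430e-02]
 [2.430e+02 5.057e-01 2.837e-01 2.430e-02]
 [2.460e+02 5.031e-01 2.831e-01 2.440e-02]
 [2.490e+02 5.005e-01 2.821e-01 2.360e-02]
 [2.520e+02 4.979e-01 2.811e-01 2.450e-02]
 [2.550e+02 4.952e-01 2.805e-01 2.450e-02]
 [2.580e+02 4.926e-01 2.795e-01 2.370e-02]
 [2.610e+02 4.897e-01 2.798e-01 2.200e-02]
 [2.640e+02 4.867e-01 2.800e-01 1.150e-02]
 [2.670e+02 4.844e-01 2.777e-01 8.000e-03]
 [2.700e+02 4.818e-01 2.763e-01 9.700e-03]
 [2.730e+02 4.790e-01 2.757e-01 9.800e-03]]
last [[2.710e+02 4.808e-01 2.765e-01 1.060e-02]
 [2.720e+02 4.799e-01 2.763e-01 1.070e-02]
 [2.730e+02 4.790e-01 2.757e-01 9.800e-03]
 [2.740e+02 4.780e-01 2.759e-01 8.900e-03]]
yaw 16.944937 [0.9565853  0.29145256 0.50794005 0.28455782]
head ((546.267333984375, 295.95172119140625), (116.33229064941406, 53.948917388916016), 16.682432174682617) 0.10968168054274996
base ((546.117919921875, 295.8057861328125), (91.79653930664062, 75.64039611816406), 16.710580825805664) 0.014146218616451933
```

Gauge: centre (0.546,0.296), yaw 16.8°, base 92x76 as specified, and the tip computed from the centre agrees with the tip seen at (0.479,0.276). Next is the rack.

```bash
python3 -m jog '[{"tx":0,"ty":-3.9,"tz":0,"spin":0},{"tx":0,"ty":-3.9,"tz":0,"spin":0},{"tx":0,"ty":-3.9,"tz":0,"spin":0},{"tx":0,"ty":-3.9,"tz":0,"spin":0},{"tx":0,"ty":-3.9,"tz":0,"spin":0},{"tx":0,"ty":-3.9,"tz":0,"spin":0},{"tx":0,"ty":-3.9,"tz":0,"spin":0},{"tx":0,"ty":-3.9,"tz":0,"spin":0},{"tx":0,"ty":-3.9,"tz":0,"spin":0},{"tx":0,"ty":-3.9,"tz":0,"spin":0},{"tx":0,"ty":-3.9,"tz":0,"spin":0},{"tx":0,"ty":-3.9,"tz":0,"spin":0},{"tx":0,"ty":-3.9,"tz":0,"spin":0},{"tx":0,"ty":0,"tz":0,"spin":0},{"tx":0,"ty":0,"tz":0,"spin":0},{"tx":0,"ty":0,"tz":0,"spin":0}]'
cat > meas.py <<'E'
from h import *
import sys
s=get_state();C=cam("wrist");im,d=get_image("wrist");P=cloud(d,*C)
np.savez(sys.argv[1]+".npz",im=im,d=d,K=C[0],o=C[1],R=C[2])
cv2.imwrite("pics/%s.png"%sys.argv[1],im[:,:,::-1]); print(s["position"],s["ee_rot"][2],s["joint_pos"][[0,5]])
x,y,h=P[...,0],P[...,1],P[...,2]; hsv=cv2.cvtColor(im,cv2.COLOR_RGB2HSV)
near=(abs(x-.535)<.1)&(abs(y+.235)<.06); gray=hsv[...,1]<80
def rect(m,z,n):
    m=cv2.morphologyEx(m.astype(np.uint8),cv2.MORPH_OPEN,np.ones((3,3)))
    if m.sum()<20: return print(n,"none")
    q=np.array([ray(u,v,z,*C)[:2] for v,u in zip(*np.where(m))],np.float32)*1000; print(n,len(q),np.round(cv2.boxPoints(cv2.minAreaRect(q)).mean(0),1),cv2.minAreaRect(q)[1:],"z",np.median(h[m>0]))
rect(near&gray&(h>.078)&(h<.1),.088,"plaque top")
rect(near&gray&(h>.056)&(h<.072)&(x>.55),.064,"low top")
rect(near&(hsv[...,1]>90)&(hsv[...,0]<25)&(h>.028)&(h<.042),.034,"rack top")
E
python3 meas.py wr
```

```text
time: 3.62
position: [0.5256, -0.232, 0.2493]
ee_rot: [-179.9, 0.0, 12.7]
ft_force: [0.2, -0.1, 0.4]
gripper_width: 1.0
finger_force: 0.0
[ 0.5256139  -0.23203397  0.24932743] 12.70364820958794 [-32.46403188  44.82986742]
plaque top 1003 [ 492.3 -250.4] ((15.990790367126465, 52.41860580444336), 12.737032890319824) z 0.08711989707951245
low top 917 [ 586.1 -221.4] ((13.704910278320312, 47.49626541137695), 12.72326946258545) z 0.06351231871549723
rack top 4204 [ 554.9 -233. ] ((113.2853012084961, 50.97450256347656), 12.7202787399292) z 0.0333794130791914
```

View pics/wr.png

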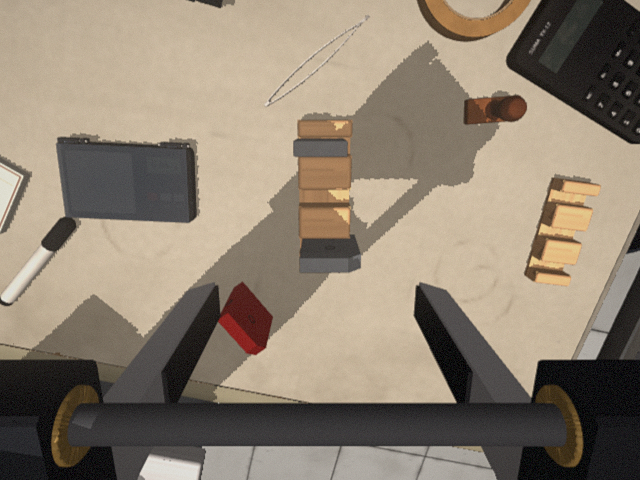

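The wrist view shows the rack at (325,200), the tall plaque's top at (330,243) with its clip at (355,245), and the red plaque at (245,320). The plaque sits shifted along the groove, so I measure its ends more exactly.

Run:
```python
from h import *
z=np.load("wr.npz"); im,d=z["im"],z["d"]; C=(z["K"],z["o"],z["R"]); P=cloud(d,*C); hsv=cv2.cvtColor(im,cv2.COLOR_RGB2HSV)
a=np.radians(12.72); r=np.array([np.cos(a),np.sin(a)]); t=np.array([-r[1],r[0]])
low=np.array([.5861,-.2214]); c0=low-.1*r; print("groove centre by low plaque",c0)
L=np.stack([(P[...,:2]-c0)@r,(P[...,:2]-c0)@t,P[...,2]],-1)*1000
m=(abs(L[...,0])<22)&(abs(L[...,1])<50)&(L[...,2]>40)&(hsv[...,1]<80); q=L[m]
print("top (z>86) x,y range",[np.percentile(q[q[:,2]>85][:,i],[1,50,99]).round(1) for i in (0,1)])
for zz in (82,77,72,66,60,54):
    k=q[abs(q[:,2]-zz)<3]; print(zz,len(k),np.percentile(k[:,0],[2,98]).round(1),np.percentile(k[:,1],[1,99]).round(1))
w=(abs(L[...,0]-50)<95)&(abs(L[...,1])<40)&(abs(L[...,2]-34)<5)&(hsv[...,1]>90)&(hsv[...,0]<25); q=L[w]
print("rack x,y",np.percentile(q[:,0],[.5,99.5]).round(1),np.percentile(q[:,1],[1,99]).round(1))
m=(hsv[...,1]>150)&((hsv[...,0]<8)|(hsv[...,0]>170))&(P[...,2]>.06)&(P[...,0]<.5); q=L[m]; print("red x,y,z",[np.percentile(q[:,i],[1,99]).round(1) for i in range(3)])
```

```text
groove centre by low plaque [ 0.48855423 -0.24341867]
top (z>86) x,y range [array([-6.4,  0.6,  7.2]), array([-27.2,  -4.6,  18.6])]
82 202 [-6.1  7.4] [-33.9  17.9]
77 193 [-6.2  7.3] [-37.1  17.2]
72 119 [6.5 7.5] [-35.9  17.1]
66 116 [6.5 7.4] [-36.5  18.2]
60 112 [6.5 7.5] [-36.2  17.7]
54 96 [6.5 7.5] [-36.3  17.1]
rack x,y [  9.9 123.7] [-29.5  20.5]
red x,y,z [array([-97.8, -51. ]), array([56.4, 95.1]), array([60.5, 80.7])]
```

```bash
python3 -m jog '[{"tx":-1.7,"ty":-1.0,"tz":-2,"spin":0},{"tx":-1.75,"ty":-1.03,"tz":-3,"spin":0},{"tx":0,"ty":0,"tz":-3.8,"spin":0},{"tx":0,"ty":0,"tz":-3.8,"spin":0},{"tx":0,"ty":0,"tz":-3.2,"spin":0},{"tx":0,"ty":0,"tz":-2,"spin":0},{"tx":0,"ty":0,"tz":0,"spin":0},{"tx":0,"ty":0,"tz":0,"spin":0},{"tx":0,"ty":0,"tz":0,"spin":0}]'
```

```text
time: 4.42
position: [0.4937, -0.252, 0.0733]
ee_rot: [179.9, -0.1, 12.9]
ft_force: [0.1, -0.7, 0.8]
gripper_width: 0.998
finger_force: 0.0
```

```bash
python3 -m jog '[{"tx":-0.2,"ty":0,"tz":-1.6,"spin":0},{"tx":0,"ty":0,"tz":-1.5,"spin":0},{"tx":0,"ty":0,"tz":0,"spin":0},{"tx":0,"ty":0,"tz":0,"spin":0}]'; python3 meas.py wr2
```

```text
time: 4.75
position: [0.4912, -0.2523, 0.042]
ee_rot: [179.9, -0.1, 12.8]
ft_force: [0.5, 0.1, 0.4]
gripper_width: 0.999
finger_force: 0.0
[ 0.49117798 -0.25231942  0.0419852 ] 12.849620710849875 [-36.17242118  40.9762953 ]
plaque top 7432 [ 489.2 -232.3] ((25.525545120239258, 87.374267578125), 12.816670417785645) z 0.0872525853957406
low top 5382 [ 585.2 -221.7] ((13.90887451171875, 47.562496185302734), 12.404481887817383) z 0.06367660798954573
rack top 17593 [ 554.  -233.4] ((113.22676086425781, 50.712894439697266), 12.761763572692871) z 0.03349838182258982
```

```bash
python3 -m jog '[{"tx":0,"ty":0,"tz":0,"spin":0},{"tx":0,"ty":0,"tz":0,"spin":0},{"tx":0,"ty":0,"tz":0,"spin":0},{"tx":0,"ty":0,"tz":0,"spin":0},{"tx":0,"ty":0,"tz":0,"spin":0},{"tx":0,"ty":0,"tz":0,"spin":0},{"tx":0,"ty":0,"tz":0,"spin":0},{"tx":0,"ty":0,"tz":0,"spin":0}]' 1 35
```

```text
time: 5.47
position: [0.4903, -0.2522, 0.0405]
ee_rot: [180.0, -0.0, 12.8]
ft_force: [0.5, -0.0, 1.3]
gripper_width: 0.593
finger_force: 35.0
```

```bash
python3 -m jog '[{"tx":0,"ty":0,"tz":2.0,"spin":0},{"tx":0,"ty":0,"tz":2.2,"spin":0},{"tx":0,"ty":0,"tz":2.2,"spin":0},{"tx":0,"ty":0,"tz":2.0,"spin":0},{"tx":-0.2,"ty":1.98,"tz":0,"spin":0.1235},{"tx":-0.2,"ty":1.98,"tz":0,"spin":0.1235},{"tx":-0.2,"ty":1.98,"tz":0,"spin":0.1235},{"tx":-0.2,"ty":1.98,"tz":0,"spin":0.1235},{"tx":-0.2,"ty":1.98,"tz":0,"spin":0.1235},{"tx":-0.2,"ty":1.98,"tz":0,"spin":0.1235},{"tx":-0.2,"ty":1.98,"tz":0,"spin":0.1235},{"tx":-0.2,"ty":1.98,"tz":0,"spin":0.1235},{"tx":-0.2,"ty":1.98,"tz":0,"spin":0.1235},{"tx":-0.2,"ty":1.98,"tz":0,"spin":0.1235},{"tx":-0.2,"ty":1.98,"tz":0,"spin":0.1235},{"tx":-0.2,"ty":1.98,"tz":0,"spin":0.1235},{"tx":-0.2,"ty":1.98,"tz":0,"spin":0.1235},{"tx":-0.2,"ty":1.98,"tz":0,"spin":0.1235},{"tx":0,"ty":0,"tz":0,"spin":0}]'
python3 - <<'E'
from h import *
im,d=get_image("scene"); np.savez("scene1.npz",im=im,d=d); cv2.imwrite("pics/scene1.png",im[:,:,::-1])
im,d=get_image("side"); np.savez("side1.npz",im=im,d=d)
E
```

```text
time: 7.05
position: [0.4606, 0.0281, 0.1236]
ee_rot: [-179.9, -0.2, 112.2]
ft_force: [-0.3, 0.4, -2.8]
gripper_width: 0.594
finger_force: 35.0
```

```bash
python3 -m jog '[{"tx":-0.22,"ty":1.95,"tz":0,"spin":0.123},{"tx":-0.22,"ty":1.95,"tz":0,"spin":0.123},{"tx":-0.22,"ty":1.95,"tz":0,"spin":0.123},{"tx":-0.22,"ty":1.95,"tz":0,"spin":0.123},{"tx":-0.22,"ty":1.95,"tz":0,"spin":0.123},{"tx":-0.22,"ty":1.95,"tz":0,"spin":0.123},{"tx":-0.22,"ty":1.95,"tz":0,"spin":0.123},{"tx":-0.22,"ty":1.95,"tz":0,"spin":0.123},{"tx":-0.22,"ty":1.95,"tz":0,"spin":0.123},{"tx":-0.22,"ty":1.95,"tz":0,"spin":0.123},{"tx":-0.22,"ty":1.95,"tz":0,"spin":0.123},{"tx":-0.22,"ty":1.95,"tz":0,"spin":0.123},{"tx":0,"ty":0,"tz":-1.5,"spin":0},{"tx":0,"ty":0,"tz":-2.5,"spin":0},{"tx":0,"ty":0,"tz":-1.0,"spin":0},{"tx":0,"ty":0,"tz":0,"spin":0},{"tx":0,"ty":0,"tz":0,"spin":0},{"tx":0,"ty":0,"tz":0,"spin":0}]'
cat > gm.py <<'E'
# measure held plaque & probe gap in the gauge frame with the side, scene and wrist cameras
from h import *
import sys
s=get_state(); a=np.radians(16.8); g=np.array([np.cos(a),np.sin(a)]); t=np.array([-g[1],g[0]]); tip=np.array([.479,.2757])
p=s["position"]; e=(p[:2]-tip)*1000; print("TCP in gauge frame from tip mm",(e@g).round(1),(e@t).round(1),"z",p[2].round(4),"yaw",s["ee_rot"][2].round(2),"F",s["ft_force"].round(1),s["ft_force"][:2]@g)
for n in sys.argv[2:]:
    C=cam(n); im,d=get_image(n); cv2.imwrite(f"pics/{sys.argv[1]}_{n}.png",im[:,:,::-1]); P=cloud(d,*C); np.savez(f"{sys.argv[1]}_{n}.npz",im=im,d=d,K=C[0],o=C[1],R=C[2])
    L=np.stack([(P[...,:2]-tip)@g,(P[...,:2]-tip)@t,P[...,2]],-1)*1000
    for nm,(lo,hi) in dict(plaque=([-75,-40,45],[2,40,125]),).items():
        m=np.all((L>lo)&(L<hi),-1); q=L[m]; print(n,nm,len(q),[np.percentile(q[:,i],[1,50,99]).round(1) for i in range(3)])
E
python3 gm.py f1 scene side wrist
python3 - <<'E'
from h import *
C=cam("side"); im=np.load("f1_side.npz")["im"]; u,v=proj([.46,.27,.09],*C).astype(int)
a=cv2.resize(im[v-50:v+40,u-50:u+50,::-1],None,fx=4,fy=4,interpolation=cv2.INTER_CUBIC)
C=cam("scene"); im=np.load("f1_scene.npz")["im"]; u,v=proj([.46,.27,.09],*C).astype(int); print(u,v)
b=cv2.resize(im[v-45:v+45,u-50:u+50,::-1],None,fx=4,fy=4,interpolation=cv2.INTER_CUBIC)
cv2.imwrite("pics/f1c.png",np.hstack([a,b]))
E
```

```text
time: 8.65
position: [0.4369, 0.2589, 0.0753]
ee_rot: [-180.0, 0.1, -163.6]
ft_force: [-0.0, 0.6, -1.1]
gripper_width: 0.595
finger_force: 35.0
TCP in gauge frame from tip mm -45.1 -4.0 z 0.0753 yaw -163.63 F [-0.   0.6 -1.1] 0.14287091651826733
scene plaque 514 [array([-56.3, -49.8, -35.3]), array([-38.8,  -2.3,  36. ]), array([ 45.6,  87.7, 123.7])]
side plaque 610 [array([-54.5, -38.4,  -0.4]), array([-36.1,  18.5,  39. ]), array([ 46.1,  90.5, 123.7])]
wrist plaque 17020 [array([-54.1, -49.6,  -1.3]), array([-38.6,  -3.3,  34.3]), array([ 47.9, 109. , 124.2])]
243 206
```

View pics/f1c.png

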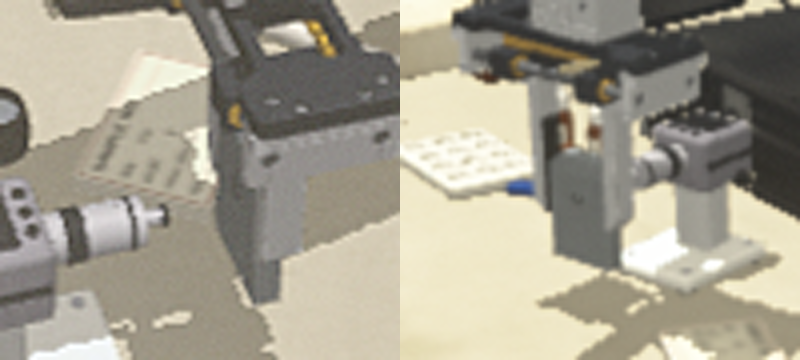

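The crops show the plaque held upright by its edges. In the left one the pin tip is at (163,213) and points at the face; in the right one the back ring is at (577,200). I refine from the wrist depth.

```bash
cat > top.py <<'E'
from h import *
import sys
z=np.load(sys.argv[1]+"_wrist.npz"); P=cloud(z["d"],z["K"],z["o"],z["R"]); a=np.radians(16.8); g=np.array([np.cos(a),np.sin(a)]); t=np.array([-g[1],g[0]]); tip=np.array([.479,.2757])
L=np.stack([(P[...,:2]-tip)@g,(P[...,:2]-tip)@t,P[...,2]],-1)*1000
hsv=cv2.cvtColor(z["im"],cv2.COLOR_RGB2HSV)
m=(L[...,0]>-85)&(L[...,0]<-1)&(abs(L[...,1])<(27 if len(sys.argv)<3 else 7))&(L[...,2]>60)&(L[...,2]<128); q=L[m]
zt=np.median(q[q[:,2]>np.percentile(q[:,2],60)][:,2]); top=q[abs(q[:,2]-zt)<2.5]
print("top z",zt,"x",np.percentile(top[:,0],[1,99]).round(1),"y",np.percentile(top[:,1],[1,99]).round(1),len(top),cv2.minAreaRect(top[:,:2].astype(np.float32)))
E
python3 top.py f1; rm -f x; python3 -c "
from workcell import *
print(get_state()['position'])"
```

```text
top z 122.84054053313878 x [-52.4 -36.4] y [-26.5  25.3] 4107 ((-44.452816009521484, 0.0575103759765625), (18.26729965209961, 54.23259353637695), 1.333667278289795)
[0.43707129 0.25929138 0.07573677]
```

```bash
python3 -m jog '[{"tx":0.66,"ty":0.6,"tz":-0.15,"spin":0.004},{"tx":1,"ty":0.32,"tz":-0.1,"spin":0.003},{"tx":1,"ty":0.3,"tz":0,"spin":0},{"tx":0,"ty":0,"tz":0,"spin":0},{"tx":0,"ty":0,"tz":0,"spin":0},{"tx":0,"ty":0,"tz":0,"spin":0}]'; python3 gm.py f2 wrist; python3 top.py f2
python3 - <<'E'
from workcell import *
import numpy as np
p=[get_state()['position'] for _ in range(3)]; print(p)
E
```

```text
time: 9.3
position: [0.4624, 0.2714, 0.0718]
ee_rot: [-180.0, -0.0, -163.1]
ft_force: [-0.7, 0.2, -1.9]
gripper_width: 0.595
finger_force: 35.0
TCP in gauge frame from tip mm -17.1 0.7 z 0.0718 yaw -163.14 F [-0.7  0.2 -1.9] -0.6379963653396885
wrist plaque 17538 [array([-26.4, -22.1,  -9.1]), array([-38.2,  -0.2,  38.5]), array([ 47.5, 107.2, 124. ])]
top z 118.88072164857527 x [-22.5  -8.7] y [-26.5  18.3] 4329 ((-15.504411697387695, -3.821249008178711), (46.469730377197266, 15.25717544555664), 89.0772476196289)
[array([0.46207469, 0.27130911, 0.07168778]), array([0.46207469, 0.27130911, 0.07168778]), array([0.46207469, 0.27130911, 0.07168778])]
```

```bash
python3 -m jog '[{"tx":0.3,"ty":0.05,"tz":0.05,"spin":0},{"tx":0.3,"ty":0.05,"tz":0,"spin":0},{"tx":0.2,"ty":0.06,"tz":0,"spin":0},{"tx":0.16,"ty":0.05,"tz":0,"spin":0},{"tx":0,"ty":0,"tz":0,"spin":0},{"tx":0,"ty":0,"tz":0,"spin":0}]'; python3 gm.py f3
```

```text
time: 9.85
position: [0.4713, 0.2732, 0.0723]
ee_rot: [-180.0, -0.1, -163.1]
ft_force: [-3.6, -1.4, 0.2]
gripper_width: 0.59
finger_force: 35.0
TCP in gauge frame from tip mm -8.1 -0.2 z 0.0723 yaw -163.14 F [-3.6 -1.4  0.2] -3.8550943694142608
```

```bash
python3 -m jog '[{"tx":0.12,"ty":0.036,"tz":0,"spin":0},{"tx":0,"ty":0,"tz":0,"spin":0},{"tx":0,"ty":0,"tz":0,"spin":0},{"tx":0,"ty":0,"tz":0,"spin":0},{"tx":0,"ty":0,"tz":0,"spin":0},{"tx":0,"ty":0,"tz":0,"spin":0},{"tx":0,"ty":0,"tz":0,"spin":0},{"tx":0,"ty":0,"tz":0,"spin":0},{"tx":0,"ty":0,"tz":0,"spin":0},{"tx":0,"ty":0,"tz":0,"spin":0}]'; python3 gm.py f4 side wrist; python3 top.py f4
python3 - <<'E'
from h import *
C=cam("side"); im=np.load("f4_side.npz")["im"]; u,v=proj([.48,.275,.09],*C).astype(int)
a=cv2.resize(im[v-50:v+40,u-50:u+50,::-1],None,fx=4,fy=4,interpolation=cv2.INTER_CUBIC)
im=np.load("f4_wrist.npz")["im"]; b=cv2.resize(im[170:350,220:420,::-1],None,fx=2,fy=2)
cv2.imwrite("pics/f4c.png",np.hstack([a,b]))
E
```

```text
time: 10.68
position: [0.473, 0.2737, 0.0722]
ee_rot: [-180.0, -0.0, -163.1]
ft_force: [-4.0, -1.8, -0.9]
gripper_width: 0.593
finger_force: 35.0
TCP in gauge frame from tip mm -6.3 -0.2 z 0.0722 yaw -163.14 F [-4.  -1.8 -0.9] -4.3796062027098355
side plaque 331 [array([-15.7,   0.3,   1.9]), array([-36.2,  20.6,  40. ]), array([ 45.7,  79.1, 121.2])]
wrist plaque 17353 [array([-15.5, -11.2,   1.4]), array([-38.7,  -1.1,  37.9]), array([ 47.7, 107.2, 123.8])]
top z 119.1834789111736 x [-11.7  -1.1] y [-26.5  17.7] 3452 ((-6.612366199493408, -3.9866676330566406), (11.240804672241211, 46.01698303222656), 0.10105323046445847)
```

View pics/f4c.png

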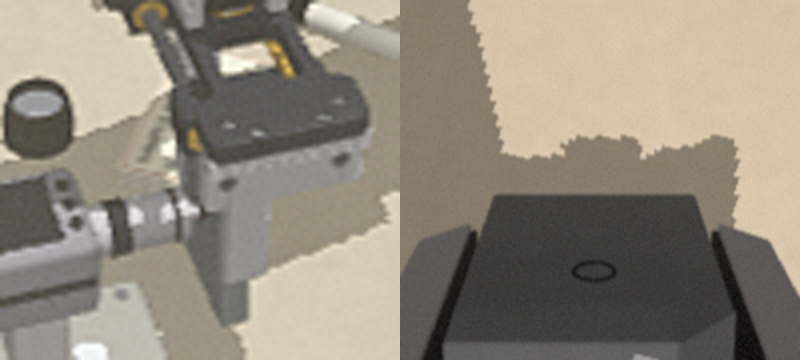

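The left crop shows the pin touching the plaque's face at (205,210). The right one shows the back ring centred between the fingers at (594,271). I push slightly further for margin, hold, then back off 60 mm, rise and turn.

```bash
python3 -m jog '[{"tx":0.07,"ty":0.02,"tz":0,"spin":0},{"tx":0,"ty":0,"tz":0,"spin":0},{"tx":0,"ty":0,"tz":0,"spin":0},{"tx":0,"ty":0,"tz":0,"spin":0},{"tx":0,"ty":0,"tz":0,"spin":0},{"tx":0,"ty":0,"tz":0,"spin":0},{"tx":0,"ty":0,"tz":0,"spin":0},{"tx":0,"ty":0,"tz":0,"spin":0}]'; python3 gm.py f5; python3 -m jog '[{"tx":-0.5,"ty":-0.15,"tz":0,"spin":0},{"tx":-1.5,"ty":-0.45,"tz":0,"spin":0},{"tx":-2,"ty":-0.6,"tz":0,"spin":0},{"tx":-1.5,"ty":-0.45,"tz":0,"spin":0},{"tx":0,"ty":0,"tz":1,"spin":-0.12},{"tx":0,"ty":0,"tz":1,"spin":-0.12},{"tx":0,"ty":0,"tz":1,"spin":-0.12},{"tx":0,"ty":0,"tz":1,"spin":-0.12},{"tx":0,"ty":0,"tz":0,"spin":-0.12},{"tx":0,"ty":0,"tz":0,"spin":-0.12},{"tx":0,"ty":0,"tz":0,"spin":-0.12},{"tx":0,"ty":0,"tz":0,"spin":-0.12},{"tx":0,"ty":0,"tz":0,"spin":-0.12},{"tx":0,"ty":0,"tz":0,"spin":-0.12},{"tx":0,"ty":0,"tz":0,"spin":-0.12},{"tx":0,"ty":0,"tz":0,"spin":-0.12},{"tx":0,"ty":0,"tz":0,"spin":-0.12},{"tx":0,"ty":0,"tz":0,"spin":-0.12},{"tx":0,"ty":0,"tz":0,"spin":-0.12},{"tx":0,"ty":0,"tz":0,"spin":-0.12}]'
```

```text
time: 11.45
position: [0.4736, 0.2739, 0.0722]
ee_rot: [-180.0, -0.1, -163.1]
ft_force: [-4.6, -2.6, -1.9]
gripper_width: 0.591
finger_force: 35.0
TCP in gauge frame from tip mm -5.7 -0.2 z 0.0722 yaw -163.14 F [-4.6 -2.6 -1.9] -5.1495733461642175
time: 13.12
position: [0.4215, 0.2585, 0.1138]
ee_rot: [179.6, -0.2, 86.5]
ft_force: [0.4, -0.8, -1.9]
gripper_width: 0.591
finger_force: 35.0
```

```bash
python3 -m jog '[{"tx":0,"ty":0,"tz":0,"spin":-0.122},{"tx":0,"ty":0,"tz":0,"spin":-0.122},{"tx":0,"ty":0,"tz":0,"spin":-0.122},{"tx":0,"ty":0,"tz":0,"spin":-0.122},{"tx":0,"ty":0,"tz":0,"spin":-0.122},{"tx":0,"ty":0,"tz":0,"spin":-0.122},{"tx":0,"ty":0,"tz":-1,"spin":-0.122},{"tx":0,"ty":0,"tz":-1,"spin":-0.122},{"tx":0.9,"ty":0.27,"tz":-1,"spin":-0.122},{"tx":1.9,"ty":0.57,"tz":-1,"spin":-0.12},{"tx":0.9,"ty":0.27,"tz":0,"spin":0},{"tx":0,"ty":0,"tz":0,"spin":0},{"tx":0,"ty":0,"tz":0,"spin":0},{"tx":0,"ty":0,"tz":0,"spin":0}]';  python3 gm.py b1 wrist; python3 top.py b1
```

```text
time: 14.28
position: [0.4563, 0.2688, 0.0732]
ee_rot: [-180.0, -0.1, 17.2]
ft_force: [-0.1, 0.2, -2.6]
gripper_width: 0.596
finger_force: 35.0
TCP in gauge frame from tip mm -23.7 -0.0 z 0.0732 yaw 17.16 F [-0.1  0.2 -2.6] -0.05949581119159469
wrist plaque 17563 [array([-30.5, -17.1, -12.4]), array([-38.5,   0.3,  38.2]), array([ 48.5, 107.9, 123.8])]
top z 120.12840877785396 x [-31.  -16.7] y [-18.4  26.5] 4422 ((-24.08655548095703, 3.7498302459716797), (15.640057563781738, 46.52043151855469), 0.3096108138561249)
```

```bash
python3 -m jog '[{"tx":0.5,"ty":0.15,"tz":-0.05,"spin":-0.006},{"tx":0.5,"ty":0.15,"tz":0,"spin":0},{"tx":0.4,"ty":0.12,"tz":0,"spin":0},{"tx":0.2,"ty":0.06,"tz":0,"spin":0},{"tx":0.1,"ty":0.03,"tz":0,"spin":0},{"tx":0,"ty":0,"tz":0,"spin":0},{"tx":0,"ty":0,"tz":0,"spin":0},{"tx":0,"ty":0,"tz":0,"spin":0}]';  python3 gm.py b2
```

```text
time: 15.0
position: [0.4724, 0.2735, 0.0717]
ee_rot: [180.0, 0.1, 16.7]
ft_force: [-2.2, -1.0, -0.5]
gripper_width: 0.594
finger_force: 35.0
TCP in gauge frame from tip mm -6.9 -0.2 z 0.0717 yaw 16.73 F [-2.2 -1.  -0.5] -2.3596568662881214
```

```bash
python3 -m jog '[{"tx":0.1,"ty":0.03,"tz":0.05,"spin":0},{"tx":0.1,"ty":0.03,"tz":0,"spin":0},{"tx":0.08,"ty":0.024,"tz":0,"spin":0},{"tx":0,"ty":0,"tz":0,"spin":0},{"tx":0,"ty":0,"tz":0,"spin":0},{"tx":0,"ty":0,"tz":0,"spin":0},{"tx":0,"ty":0,"tz":0,"spin":0},{"tx":0,"ty":0,"tz":0,"spin":0}]';  python3 gm.py b3 wrist; python3 top.py b3
```

```text
time: 15.67
position: [0.475, 0.2743, 0.0719]
ee_rot: [180.0, 0.1, 16.7]
ft_force: [-4.3, -1.3, -4.0]
gripper_width: 0.59
finger_force: 35.0
TCP in gauge frame from tip mm -4.2 -0.2 z 0.0719 yaw 16.72 F [-4.3 -1.3 -4. ] -4.517168373530158
wrist plaque 5479 [array([-11.4,  -3.8,   2. ]), array([-28.4,  -0.6,  27.6]), array([ 75.4, 118.7, 123.5])]
top z 119.3187524107981 x [-11.5  -1.1] y [-18.1  26.5] 2953 ((-6.4872565269470215, 3.7473220825195312), (10.967876434326172, 46.371482849121094), 0.00309354392811656)
```

```bash
python3 -m jog '[{"tx":0.05,"ty":0.015,"tz":0,"spin":0},{"tx":0,"ty":0,"tz":0,"spin":0},{"tx":0,"ty":0,"tz":0,"spin":0},{"tx":0,"ty":0,"tz":0,"spin":0},{"tx":0,"ty":0,"tz":0,"spin":0},{"tx":0,"ty":0,"tz":0,"spin":0}]';  python3 gm.py b4; python3 -m jog '[{"tx":-0.5,"ty":-0.15,"tz":0,"spin":0},{"tx":-1.5,"ty":-0.45,"tz":0,"spin":0},{"tx":-2,"ty":-0.6,"tz":1,"spin":0},{"tx":-1.5,"ty":-0.45,"tz":2.5,"spin":0},{"tx":0.2,"ty":-1.6,"tz":1.5,"spin":-0.01},{"tx":0.5,"ty":-3.5,"tz":0.5,"spin":-0.01},{"tx":0.5,"ty":-3.5,"tz":0,"spin":-0.01},{"tx":0.5,"ty":-3.5,"tz":0,"spin":-0.01},{"tx":0.5,"ty":-3.5,"tz":0,"spin":-0.01},{"tx":0.5,"ty":-3.5,"tz":0,"spin":-0.01},{"tx":0.5,"ty":-3.5,"tz":0,"spin":-0.01},{"tx":0.5,"ty":-3.5,"tz":0,"spin":0},{"tx":0.5,"ty":-3.5,"tz":0,"spin":0},{"tx":0.5,"ty":-3.5,"tz":0,"spin":0},{"tx":0.5,"ty":-3.5,"tz":0,"spin":0},{"tx":0.5,"ty":-3.5,"tz":0,"spin":0},{"tx":0.5,"ty":-3.5,"tz":0,"spin":0},{"tx":0.5,"ty":-3.5,"tz":0,"spin":0},{"tx":0.5,"ty":-3.5,"tz":0,"spin":0},{"tx":0,"ty":0,"tz":0,"spin":0}]'; python3 -m jog '[{"tx":0,"ty":0,"tz":0,"spin":0},{"tx":0,"ty":0,"tz":0,"spin":0}]'
```

```text
time: 16.22
position: [0.476, 0.2746, 0.0722]
ee_rot: [180.0, 0.0, 16.7]
ft_force: [-4.8, -1.3, -5.7]
gripper_width: 0.596
finger_force: 35.0
TCP in gauge frame from tip mm -3.2 -0.2 z 0.0722 yaw 16.72 F [-4.8 -1.3 -5.7] -5.009087398150066
time: 17.88
position: [0.4972, -0.2571, 0.1308]
ee_rot: [179.3, -0.4, 12.4]
ft_force: [0.8, -0.2, -0.7]
gripper_width: 0.598
finger_force: 35.0
time: 18.05
position: [0.4946, -0.2488, 0.1288]
ee_rot: [179.8, -0.2, 12.7]
ft_force: [0.0, -0.0, -1.9]
gripper_width: 0.594
finger_force: 35.0
```

```bash
python3 -m jog '[{"tx":-0.4,"ty":0.0,"tz":-1.5,"spin":0},{"tx":0,"ty":0,"tz":-2,"spin":0},{"tx":0,"ty":0,"tz":-0.8,"spin":0},{"tx":0,"ty":0,"tz":0,"spin":0},{"tx":0,"ty":0,"tz":0,"spin":0},{"tx":0,"ty":0,"tz":0,"spin":0}]'; python3 meas.py p1
python3 - <<'E'
from h import *
z=np.load("p1.npz"); P=cloud(z["d"],z["K"],z["o"],z["R"]); im=z["im"]; hsv=cv2.cvtColor(im,cv2.COLOR_RGB2HSV)
a=np.radians(12.72); r=np.array([np.cos(a),np.sin(a)]); t=np.array([-r[1],r[0]])
L=np.stack([(P[...,:2]-[.48855,-.24342])@r,(P[...,:2]-[.48855,-.24342])@t,P[...,2]],-1)*1000
m=(abs(L[...,0])<25)&(abs(L[...,1]+5)<14)&(L[...,2]>105)&(L[...,2]<140)&(hsv[...,1]<80); q=L[m]; zt=np.median(q[:,2]); top=q[abs(q[:,2]-zt)<2.5]
print("plaque",zt,np.percentile(top[:,0],[1,99]))
q=L[(hsv[...,1]>90)&(hsv[...,0]<25)&(abs(L[...,2]-34)<4)&(abs(L[...,1]+5)<15)][:,0]; print("wood x hist",np.histogram(q,np.arange(-30,130,4)))
q=L[(abs(L[...,0]-100)<15)&(abs(L[...,2]-64)<3)&(abs(L[...,1])<15)][:,0]; print("low x",np.percentile(q,[1,99]))
E
```

```text
time: 18.55
position: [0.4903, -0.2478, 0.0856]
ee_rot: [179.9, -0.1, 12.8]
ft_force: [-0.4, 0.0, -1.9]
gripper_width: 0.598
finger_force: 35.0
[ 0.49030818 -0.24779651  0.08560136] 12.765058183232629 [-35.84076513  41.39297022]
plaque top 2776 [ 496.4 -246.6] ((10.713897705078125, 82.52672576904297), 12.736309051513672) z 0.09117092414373718
low top 3268 [ 585.3 -221.5] ((13.95134162902832, 47.565181732177734), 12.792458534240723) z 0.06364957800669767
rack top 11851 [ 554.3 -233.2] ((113.3929214477539, 50.835906982421875), 12.742000579833984) z 0.033461624902133
plaque 131.7811330858914 [-6.36843374  7.76744083]
wood x hist (array([  0,   0,   0,   0,   0,   0,   0,   0,   0,  84, 294, 327, 325,
       332, 343, 348, 345, 339,   0,   0,   0,   0, 324, 400, 371, 376,
       408, 189,  71, 392,  97,   0,   0,   0,   7, 491, 458, 443, 170]), array([-30, -26, -22, -18, -14, -10,  -6,  -2,   2,   6,  10,  14,  18,
        22,  26,  30,  34,  38,  42,  46,  50,  54,  58,  62,  66,  70,
        74,  78,  82,  86,  90,  94,  98, 102, 106, 110, 114, 118, 122,
       126]))
low x [ 92.71190306 106.31333908]
```

```bash
python3 -m jog '[{"tx":-0.05,"ty":-0.03,"tz":-1.2,"spin":0},{"tx":0,"ty":0,"tz":-0.8,"spin":0},{"tx":0,"ty":0,"tz":-0.6,"spin":0},{"tx":0,"ty":0,"tz":-0.6,"spin":0},{"tx":0,"ty":0,"tz":-0.5,"spin":0},{"tx":0,"ty":0,"tz":-0.3,"spin":0},{"tx":0,"ty":0,"tz":0,"spin":0},{"tx":0,"ty":0,"tz":0,"spin":0}]'
```

```text
time: 19.27
position: [0.4887, -0.2481, 0.0442]
ee_rot: [-180.0, 0.0, 12.7]
ft_force: [0.2, -0.4, -1.0]
gripper_width: 0.592
finger_force: 35.0
```

Entered freely with no side force. I lower until the floor is felt.

```bash
python3 -m jog '[{"tx":0,"ty":0,"tz":-0.12,"spin":0},{"tx":0,"ty":0,"tz":-0.1,"spin":0},{"tx":0,"ty":0,"tz":0,"spin":0},{"tx":0,"ty":0,"tz":0,"spin":0}]'
```

```text
time: 19.6
position: [0.4889, -0.2482, 0.0424]
ee_rot: [180.0, -0.0, 12.7]
ft_force: [0.1, -0.3, -2.5]
gripper_width: 0.596
finger_force: 35.0
```

```bash
python3 -m jog '[{"tx":0,"ty":0,"tz":-0.1,"spin":0},{"tx":0,"ty":0,"tz":-0.06,"spin":0},{"tx":0,"ty":0,"tz":0,"spin":0},{"tx":0,"ty":0,"tz":0,"spin":0}]'
```

```text
time: 19.93
position: [0.4887, -0.248, 0.0406]
ee_rot: [-180.0, 0.0, 12.7]
ft_force: [-0.7, 0.7, -1.9]
gripper_width: 0.596
finger_force: 35.0
```

```bash
python3 -m jog '[{"tx":0,"ty":0,"tz":-0.1,"spin":0},{"tx":0,"ty":0,"tz":-0.06,"spin":0},{"tx":0,"ty":0,"tz":0,"spin":0},{"tx":0,"ty":0,"tz":0,"spin":0}]'
```

```text
time: 20.27
position: [0.4889, -0.2481, 0.0405]
ee_rot: [-180.0, 0.0, 12.7]
ft_force: [-2.4, 2.2, 6.5]
gripper_width: 0.595
finger_force: 35.0
```

```bash
python3 -m jog '[{"tx":0,"ty":0,"tz":0.05,"spin":0},{"tx":0,"ty":0,"tz":0.05,"spin":0},{"tx":0,"ty":0,"tz":0,"spin":0},{"tx":0,"ty":0,"tz":0,"spin":0},{"tx":0,"ty":0,"tz":2,"spin":0},{"tx":0,"ty":0,"tz":3,"spin":0},{"tx":0,"ty":0,"tz":2.5,"spin":0},{"tx":0,"ty":0,"tz":0,"spin":0}]' -1; python3 -m jog '[{"tx":0,"ty":0,"tz":0,"spin":0.1208},{"tx":0,"ty":0,"tz":0,"spin":0.1208},{"tx":0,"ty":0,"tz":0,"spin":0.1208},{"tx":0,"ty":0,"tz":0,"spin":0.1208},{"tx":0,"ty":0,"tz":0,"spin":0.1208},{"tx":0,"ty":0,"tz":0,"spin":0.1208},{"tx":0,"ty":0,"tz":0,"spin":0.1208},{"tx":0,"ty":0,"tz":0,"spin":0.1208},{"tx":0,"ty":0,"tz":0,"spin":0.1208},{"tx":0,"ty":0,"tz":0,"spin":0.1208},{"tx":0,"ty":0,"tz":0,"spin":0.1208},{"tx":0,"ty":0,"tz":0,"spin":0.1208},{"tx":0,"ty":0,"tz":0,"spin":0.1208},{"tx":0,"ty":0,"tz":0,"spin":0},{"tx":0,"ty":0,"tz":0,"spin":0},{"tx":0,"ty":0,"tz":0,"spin":0}]' 0.1
python3 - <<'E'
from h import *
s=get_state();C=cam("wrist");im,d=get_image("wrist");np.savez("q1.npz",im=im,d=d,K=C[0],o=C[1],R=C[2]);P=cloud(d,*C);hsv=cv2.cvtColor(im,cv2.COLOR_RGB2HSV)
cv2.imwrite("pics/q1.png",im[:,:,::-1])
a=np.radians(12.72); r=np.array([np.cos(a),np.sin(a)]); t=np.array([-r[1],r[0]]); c0=np.array([.48855,-.24342])
L=np.stack([(P[...,:2]-c0)@r,(P[...,:2]-c0)@t,P[...,2]],-1)*1000
e=(s["position"][:2]-c0)*1000; print("TCP groove frame",e@r,e@t)
m=(abs(L[...,0])<14)&(abs(L[...,1])<50)&(L[...,2]>40)&(L[...,2]<94)&(hsv[...,1]<80); q=L[m]; zt=np.percentile(q[:,2],97); top=q[q[:,2]>zt-3]
print(zt,[np.percentile(top[:,i],[1,99]).round(1) for i in (0,1)],[np.percentile(q[:,i],[1,99]).round(1) for i in (0,1)])
E
```

```text
time: 20.93
position: [0.4925, -0.2507, 0.1208]
ee_rot: [179.5, -0.4, 12.7]
ft_force: [0.7, -0.3, 1.5]
gripper_width: 0.997
finger_force: 0.0
time: 22.27
position: [0.4886, -0.248, 0.1146]
ee_rot: [-180.0, -0.0, 102.5]
ft_force: [-0.2, -0.3, -0.3]
gripper_width: 0.445
finger_force: 0.0
TCP groove frame -0.965209414658921 -4.4357009142004244
88.7186143454729 [array([-8.1,  5.6]), array([-21.5,  23.4])] [array([-8.1,  5.6]), array([-31.3,  23.7])]
```

View pics/q1.png

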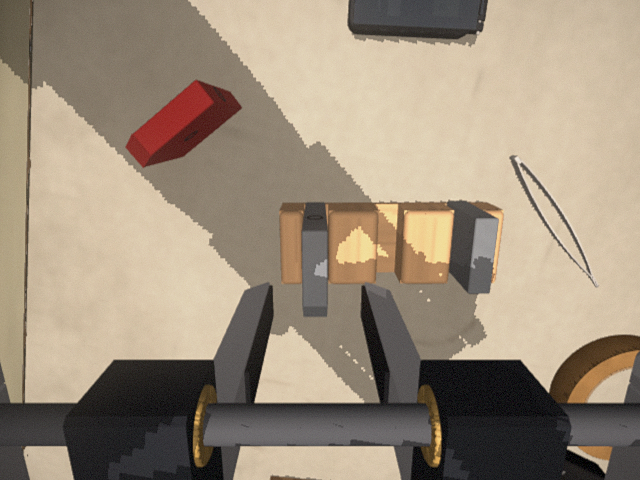

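The view shows the plaque upright in the groove at (315,260), its top at 88 mm (fully down), and the fingers astride it with the low plaque at (475,245) clear. I descend and grip by the faces.

```bash
python3 -m jog '[{"tx":0,"ty":0,"tz":-2,"spin":0},{"tx":0,"ty":0,"tz":-2.5,"spin":0},{"tx":0,"ty":0,"tz":-1.7,"spin":0},{"tx":0,"ty":0,"tz":-1.0,"spin":0},{"tx":0,"ty":0,"tz":0,"spin":0},{"tx":0,"ty":0,"tz":0,"spin":0},{"tx":0,"ty":0,"tz":0,"spin":0}]'; python3 -m jog '[{"tx":0,"ty":0,"tz":0,"spin":0},{"tx":0,"ty":0,"tz":0,"spin":0},{"tx":0,"ty":0,"tz":0,"spin":0},{"tx":0,"ty":0,"tz":0,"spin":0},{"tx":0,"ty":0,"tz":0,"spin":0},{"tx":0,"ty":0,"tz":0,"spin":0}]' 1 35
```

```text
time: 22.9
position: [0.4897, -0.2488, 0.0442]
ee_rot: [179.9, 0.1, 102.7]
ft_force: [0.3, 0.7, 0.3]
gripper_width: 0.452
finger_force: 0.0
time: 23.4
position: [0.4889, -0.2483, 0.0435]
ee_rot: [180.0, 0.0, 102.7]
ft_force: [-0.5, 0.4, 1.4]
gripper_width: 0.149
finger_force: 35.0
```

```bash
python3 -m jog '[{"tx":0,"ty":0,"tz":2.0,"spin":0},{"tx":0,"ty":0,"tz":2.2,"spin":0},{"tx":0,"ty":0,"tz":2.2,"spin":0},{"tx":0,"ty":0,"tz":2.0,"spin":0},{"tx":-0.43,"ty":3.63,"tz":0,"spin":0.1173},{"tx":-0.43,"ty":3.63,"tz":0,"spin":0.1173},{"tx":-0.43,"ty":3.63,"tz":0,"spin":0.1173},{"tx":-0.43,"ty":3.63,"tz":0,"spin":0.1173},{"tx":-0.43,"ty":3.63,"tz":0,"spin":0.1173},{"tx":-0.43,"ty":3.63,"tz":0,"spin":0.1173},{"tx":-0.43,"ty":3.63,"tz":0,"spin":0.1173},{"tx":-0.43,"ty":3.63,"tz":0,"spin":0.1173},{"tx":-0.43,"ty":3.63,"tz":0,"spin":0.1173},{"tx":-0.43,"ty":3.63,"tz":0,"spin":0.1173},{"tx":-0.43,"ty":3.63,"tz":0,"spin":0.1173},{"tx":-0.43,"ty":3.63,"tz":0,"spin":0.1173},{"tx":-0.43,"ty":3.63,"tz":0,"spin":0.1173},{"tx":-0.43,"ty":3.63,"tz":0,"spin":0.1173},{"tx":0,"ty":0,"tz":0,"spin":0},{"tx":0,"ty":0,"tz":0,"spin":0}]'; python3 -m jog '[{"tx":0,"ty":0,"tz":-1.5,"spin":0},{"tx":0,"ty":0,"tz":-2.5,"spin":0},{"tx":0,"ty":0,"tz":-1.0,"spin":0},{"tx":0,"ty":0,"tz":0,"spin":0},{"tx":0,"ty":0,"tz":0,"spin":0},{"tx":0,"ty":0,"tz":0,"spin":0}]'; python3 gm.py c1 wrist side; python3 top.py c1 n
```

```text
time: 25.07
position: [0.4274, 0.2615, 0.1264]
ee_rot: [-180.0, -0.1, -163.0]
ft_force: [-0.1, -0.5, -1.6]
gripper_width: 0.146
finger_force: 35.0
time: 25.57
position: [0.4295, 0.2598, 0.0779]
ee_rot: [180.0, 0.1, -163.3]
ft_force: [0.1, -0.3, -1.8]
gripper_width: 0.148
finger_force: 35.0
TCP in gauge frame from tip mm -52.0 -0.9 z 0.0779 yaw -163.3 F [ 0.1 -0.3 -1.8] -0.00763483732858207
wrist plaque 6332 [array([-74.2, -60.7, -24.8]), array([-19.6,  -1.1,  17.1]), array([ 83. , 121.7, 124.4])]
side plaque 780 [array([-74.1, -42.3,  -0.9]), array([-9.5,  6.9, 20.6]), array([ 45.6,  87.2, 123. ])]
top z 122.53824410640065 x [-79.6 -35.1] y [-6.9  5.6] 3755 ((-56.68254089355469, -0.013675689697265625), (46.90416717529297, 13.936467170715332), 0.14510677754878998)
```

```bash
python3 -m jog '[{"tx":0.6,"ty":0.22,"tz":-0.15,"spin":0},{"tx":0.6,"ty":0.2,"tz":-0.12,"spin":0},{"tx":0.6,"ty":0.18,"tz":0,"spin":0},{"tx":0.2,"ty":0.06,"tz":0,"spin":0},{"tx":0.1,"ty":0.03,"tz":0,"spin":0},{"tx":0,"ty":0,"tz":0,"spin":0},{"tx":0,"ty":0,"tz":0,"spin":0},{"tx":0,"ty":0,"tz":0,"spin":0}]'; python3 gm.py c2 wrist; python3 top.py c2 n
```

```text
time: 26.33
position: [0.4492, 0.2669, 0.0742]
ee_rot: [-180.0, -0.0, -163.2]
ft_force: [-0.5, 0.2, -2.4]
gripper_width: 0.144
finger_force: 35.0
TCP in gauge frame from tip mm -31.0 0.2 z 0.0742 yaw -163.21 F [-0.5  0.2 -2.4] -0.3856476389485956
wrist plaque 8796 [array([-58.9, -39.9,  -7.7]), array([-18.4,  -0.3,  18.1]), array([ 51.8, 117.7, 124.2])]
top z 118.8825355750545 x [-58.6 -14.1] y [-6.9  6.7] 4056 ((-35.561927795410156, -0.005264759063720703), (13.984846115112305, 46.99293899536133), 89.96604919433594)
```

```bash
python3 -m jog '[{"tx":0.15,"ty":0.045,"tz":0.06,"spin":0},{"tx":0.1,"ty":0.03,"tz":0,"spin":0},{"tx":0.1,"ty":0.03,"tz":0,"spin":0},{"tx":0,"ty":0,"tz":0,"spin":0},{"tx":0,"ty":0,"tz":0,"spin":0},{"tx":0,"ty":0,"tz":0,"spin":0},{"tx":0,"ty":0,"tz":0,"spin":0}]'; python3 gm.py c3
```

```text
time: 26.97
position: [0.4526, 0.2679, 0.0748]
ee_rot: [-180.0, -0.1, -163.2]
ft_force: [-2.5, 0.0, -0.6]
gripper_width: 0.143
finger_force: 35.0
TCP in gauge frame from tip mm -27.5 0.2 z 0.0748 yaw -163.22 F [-2.5  0.  -0.6] -2.426531997810884
```

```bash
python3 -m jog '[{"tx":0.1,"ty":0.03,"tz":0,"spin":0},{"tx":0.1,"ty":0.03,"tz":0,"spin":0},{"tx":0.1,"ty":0.03,"tz":0,"spin":0},{"tx":0,"ty":0,"tz":0,"spin":0},{"tx":0,"ty":0,"tz":0,"spin":0},{"tx":0,"ty":0,"tz":0,"spin":0},{"tx":0,"ty":0,"tz":0,"spin":0},{"tx":0,"ty":0,"tz":0,"spin":0},{"tx":0,"ty":0,"tz":0,"spin":0},{"tx":0,"ty":0,"tz":0,"spin":0},{"tx":0,"ty":0,"tz":0,"spin":0}]'; python3 gm.py c4 wrist; python3 top.py c4 n
```

```text
time: 27.88
position: [0.4553, 0.2688, 0.0748]
ee_rot: [-180.0, -0.1, -163.2]
ft_force: [-5.2, -1.2, 1.0]
gripper_width: 0.146
finger_force: 35.0
TCP in gauge frame from tip mm -24.7 0.2 z 0.0748 yaw -163.22 F [-5.2 -1.2  1. ] -5.3633814596285605
wrist plaque 8718 [array([-52.6, -33.6,  -3.1]), array([-18.4,  -0.3,  18.1]), array([ 51.6, 118.3, 124.2])]
top z 119.4886799174534 x [-52.2  -7.9] y [-6.9  6.7] 4061 ((-29.492176055908203, 0.0009884834289550781), (46.56825637817383, 13.986310005187988), 0.08811423927545547)
```

```bash
python3 -m jog '[{"tx":0,"ty":0,"tz":0,"spin":0},{"tx":0,"ty":0,"tz":0,"spin":0},{"tx":0,"ty":0,"tz":0,"spin":0},{"tx":0,"ty":0,"tz":0,"spin":0},{"tx":-0.5,"ty":-0.15,"tz":0,"spin":0},{"tx":-1.5,"ty":-0.45,"tz":0,"spin":0},{"tx":-2,"ty":-0.6,"tz":0,"spin":0},{"tx":-1.0,"ty":-0.3,"tz":1,"spin":0},{"tx":0,"ty":0,"tz":1,"spin":-0.12},{"tx":0,"ty":0,"tz":1,"spin":-0.12},{"tx":0,"ty":0,"tz":1,"spin":-0.12},{"tx":0,"ty":0,"tz":0,"spin":-0.12},{"tx":0,"ty":0,"tz":0,"spin":-0.12},{"tx":0,"ty":0,"tz":0,"spin":-0.12},{"tx":0,"ty":0,"tz":0,"spin":-0.12},{"tx":0,"ty":0,"tz":0,"spin":-0.12},{"tx":0,"ty":0,"tz":0,"spin":-0.12},{"tx":0,"ty":0,"tz":0,"spin":-0.12}]'; python3 -m jog '[{"tx":0,"ty":0,"tz":0,"spin":-0.1213},{"tx":0,"ty":0,"tz":0,"spin":-0.1213},{"tx":0,"ty":0,"tz":0,"spin":-0.1213},{"tx":0,"ty":0,"tz":0,"spin":-0.1213},{"tx":0,"ty":0,"tz":0,"spin":-0.1213},{"tx":0,"ty":0,"tz":0,"spin":-0.1213},{"tx":0,"ty":0,"tz":0,"spin":-0.1213},{"tx":0,"ty":0,"tz":0,"spin":-0.1213},{"tx":0,"ty":0,"tz":0,"spin":-0.1213},{"tx":0,"ty":0,"tz":0,"spin":-0.1213},{"tx":0,"ty":0,"tz":0,"spin":-0.1213},{"tx":0,"ty":0,"tz":-1,"spin":-0.1213},{"tx":0,"ty":0,"tz":-1,"spin":-0.1213},{"tx":0.5,"ty":0.15,"tz":-1,"spin":-0.1213},{"tx":1,"ty":0.3,"tz":-1,"spin":-0.1213},{"tx":1,"ty":0.3,"tz":0,"spin":-0.122},{"tx":0,"ty":0,"tz":0,"spin":0},{"tx":0,"ty":0,"tz":0,"spin":0},{"tx":0,"ty":0,"tz":0,"spin":0}]'; python3 gm.py d1 wrist; python3 top.py d1 n
```

```text
time: 29.43
position: [0.4079, 0.2544, 0.1156]
ee_rot: [179.7, 0.1, 127.7]
ft_force: [-1.0, -0.3, -1.9]
gripper_width: 0.147
finger_force: 35.0
time: 31.02
position: [0.4316, 0.2616, 0.0754]
ee_rot: [-180.0, -0.1, 16.9]
ft_force: [-0.2, 0.3, -2.0]
gripper_width: 0.147
finger_force: 35.0
TCP in gauge frame from tip mm -49.5 0.2 z 0.0754 yaw 16.93 F [-0.2  0.3 -2. ] -0.07998247182687086
wrist plaque 8858 [array([-69.6, -38.9,   0.7]), array([-18.2,   0. ,  18.2]), array([ 52. , 118.6, 124.1])]
top z 119.90228194108782 x [-64.8 -20.4] y [-6.9  6.9] 4105 ((-43.15961456298828, -0.027049541473388672), (46.78141403198242, 13.942885398864746), 0.042336177080869675)
```

```bash
python3 -m jog '[{"tx":0.6,"ty":0.18,"tz":0,"spin":0},{"tx":0.6,"ty":0.18,"tz":0,"spin":0},{"tx":0.3,"ty":0.09,"tz":0,"spin":0},{"tx":0.2,"ty":0.06,"tz":0,"spin":0},{"tx":0.1,"ty":0.03,"tz":0,"spin":0},{"tx":0,"ty":0,"tz":0,"spin":0},{"tx":0,"ty":0,"tz":0,"spin":0},{"tx":0,"ty":0,"tz":0,"spin":0}]'; python3 gm.py d2
```

```text
time: 31.73
position: [0.4488, 0.2668, 0.0748]
ee_rot: [180.0, 0.0, 16.8]
ft_force: [-0.0, -0.5, -2.1]
gripper_width: 0.146
finger_force: 35.0
TCP in gauge frame from tip mm -31.5 0.2 z 0.0748 yaw 16.79 F [-0.  -0.5 -2.1] -0.15096290673946985
```

```bash
python3 -m jog '[{"tx":0.15,"ty":0.045,"tz":0,"spin":0},{"tx":0.1,"ty":0.03,"tz":0,"spin":0},{"tx":0.1,"ty":0.03,"tz":0,"spin":0},{"tx":0,"ty":0,"tz":0,"spin":0},{"tx":0,"ty":0,"tz":0,"spin":0},{"tx":0,"ty":0,"tz":0,"spin":0},{"tx":0,"ty":0,"tz":0,"spin":0}]'; python3 gm.py d3
```

```text
time: 32.32
position: [0.4521, 0.2678, 0.0748]
ee_rot: [-180.0, 0.1, 16.8]
ft_force: [-3.5, -0.9, -0.4]
gripper_width: 0.146
finger_force: 35.0
TCP in gauge frame from tip mm -28.1 0.2 z 0.0748 yaw 16.78 F [-3.5 -0.9 -0.4] -3.6448048806325826
```

```bash
python3 -m jog '[{"tx":0.1,"ty":0.03,"tz":0,"spin":0},{"tx":0.09,"ty":0.027,"tz":0,"spin":0},{"tx":0,"ty":0,"tz":0,"spin":0},{"tx":0,"ty":0,"tz":0,"spin":0},{"tx":0,"ty":0,"tz":0,"spin":0},{"tx":0,"ty":0,"tz":0,"spin":0},{"tx":0,"ty":0,"tz":0,"spin":0},{"tx":0,"ty":0,"tz":0,"spin":0}]'; python3 gm.py d4; python3 -m jog '[{"tx":0,"ty":0,"tz":0,"spin":0},{"tx":0,"ty":0,"tz":0,"spin":0},{"tx":0,"ty":0,"tz":0,"spin":0},{"tx":0,"ty":0,"tz":0,"spin":0}]'
```

```text
time: 32.98
position: [0.4541, 0.2684, 0.0747]
ee_rot: [-180.0, 0.0, 16.8]
ft_force: [-5.6, -0.4, -1.0]
gripper_width: 0.15
finger_force: 35.0
TCP in gauge frame from tip mm -25.9 0.2 z 0.0747 yaw 16.78 F [-5.6 -0.4 -1. ] -5.466771163808193
time: 33.32
position: [0.4542, 0.2684, 0.0748]
ee_rot: [180.0, 0.0, 16.8]
ft_force: [-4.2, -1.4, -2.0]
gripper_width: 0.147
finger_force: 35.0
```

```bash
python3 -m jog '[{"tx":-0.5,"ty":-0.15,"tz":0,"spin":0},{"tx":-1.5,"ty":-0.45,"tz":0,"spin":0},{"tx":-2,"ty":-0.6,"tz":1,"spin":0},{"tx":-1,"ty":-0.3,"tz":2.5,"spin":0},{"tx":0.6,"ty":-3.58,"tz":1.5,"spin":0.1071},{"tx":0.6,"ty":-3.58,"tz":0,"spin":0.1071},{"tx":0.6,"ty":-3.58,"tz":0,"spin":0.1071},{"tx":0.6,"ty":-3.58,"tz":0,"spin":0.1071},{"tx":0.6,"ty":-3.58,"tz":0,"spin":0.1071},{"tx":0.6,"ty":-3.58,"tz":0,"spin":0.1071},{"tx":0.6,"ty":-3.58,"tz":0,"spin":0.1071},{"tx":0.6,"ty":-3.58,"tz":0,"spin":0.1071},{"tx":0.6,"ty":-3.58,"tz":0,"spin":0.1071},{"tx":0.6,"ty":-3.58,"tz":0,"spin":0.1071},{"tx":0.6,"ty":-3.58,"tz":0,"spin":0.1071},{"tx":0.6,"ty":-3.58,"tz":0,"spin":0.1071},{"tx":0.6,"ty":-3.58,"tz":0,"spin":0.1071},{"tx":0.6,"ty":-3.58,"tz":0,"spin":0.1071},{"tx":0,"ty":0,"tz":0,"spin":0},{"tx":0,"ty":0,"tz":0,"spin":0}]'; python3 -m jog '[{"tx":0,"ty":0,"tz":-1.5,"spin":0},{"tx":0,"ty":0,"tz":-2,"spin":0},{"tx":0,"ty":0,"tz":-0.5,"spin":0},{"tx":0,"ty":0,"tz":0,"spin":0},{"tx":0,"ty":0,"tz":0,"spin":0},{"tx":0,"ty":0,"tz":0,"spin":0}]'
cat > gr.py <<'E'
from h import *
import sys
s=get_state();C=cam("wrist");im,d=get_image("wrist");P=cloud(d,*C);hsv=cv2.cvtColor(im,cv2.COLOR_RGB2HSV);cv2.imwrite("pics/%s.png"%sys.argv[1],im[:,:,::-1])
a=np.radians(12.72); r=np.array([np.cos(a),np.sin(a)]); t=np.array([-r[1],r[0]]); c0=np.array([.48855,-.24342])
L=np.stack([(P[...,:2]-c0)@r,(P[...,:2]-c0)@t,P[...,2]],-1)*1000
e=(s["position"][:2]-c0)*1000; print("TCP groove frame",e@r,e@t,s["position"],s["ee_rot"][2])
m=(abs(L[...,0])<14)&(abs(L[...,1])<50)&(L[...,2]>40)&(L[...,2]<140)&(hsv[...,1]<80); q=L[m]; zt=np.percentile(q[:,2],97); top=q[abs(q[:,2]-zt)<3]
print("plaque top",zt,[np.percentile(top[:,i],[1,99]).round(1) for i in (0,1)])
q=L[(abs(L[...,0]-100)<15)&(abs(L[...,2]-64)<3)&(abs(L[...,1])<15)][:,0]; print("low x",np.percentile(q,[1,99]) if len(q) else None)
E
python3 gr.py g1
```

```text
time: 34.98
position: [0.4893, -0.2447, 0.126]
ee_rot: [179.8, 0.2, 101.3]
ft_force: [0.0, 0.8, -1.8]
gripper_width: 0.15
finger_force: 35.0
time: 35.48
position: [0.4887, -0.2414, 0.0861]
ee_rot: [179.9, 0.1, 101.6]
ft_force: [0.4, -0.8, -2.4]
gripper_width: 0.148
finger_force: 35.0
TCP groove frame 0.5754335009006001 1.9785314171341621 [ 0.48867566 -0.24136332  0.08611337] 101.62293836354287
plaque top 136.7383051276524 [array([-13.8,  13.9]), array([-2.5, 12.4])]
low x [ 92.01144146 105.73856161]
```

```bash
python3 -m jog '[{"tx":0.02,"ty":-0.69,"tz":-0.8,"spin":0.019},{"tx":0,"ty":0,"tz":0,"spin":0},{"tx":0,"ty":0,"tz":0,"spin":0},{"tx":0,"ty":0,"tz":0,"spin":0}]'; python3 gr.py g2
```

```text
time: 35.87
position: [0.4882, -0.2482, 0.0775]
ee_rot: [180.0, 0.0, 102.7]
ft_force: [-0.0, -0.0, -2.4]
gripper_width: 0.148
finger_force: 35.0
TCP groove frame -1.3960831866739773 -4.624980541953671 [ 0.48820654 -0.24823887  0.07751876] 102.65042941595719
plaque top 137.09313918289945 [array([-13.7,  13.9]), array([-10.3,   5.6])]
low x [ 91.91580567 105.66988888]
```

```bash
python3 -m jog '[{"tx":0.06,"ty":0,"tz":-0.6,"spin":0},{"tx":0,"ty":0,"tz":-0.6,"spin":0},{"tx":0,"ty":0,"tz":-0.6,"spin":0},{"tx":0,"ty":0,"tz":-0.6,"spin":0},{"tx":0,"ty":0,"tz":-0.5,"spin":0},{"tx":0,"ty":0,"tz":-0.2,"spin":0},{"tx":0,"ty":0,"tz":0,"spin":0},{"tx":0,"ty":0,"tz":0,"spin":0}]'
```

```text
time: 36.58
position: [0.4884, -0.2482, 0.0456]
ee_rot: [-180.0, -0.0, 102.7]
ft_force: [0.4, 0.7, -1.8]
gripper_width: 0.149
finger_force: 35.0
```

```bash
python3 -m jog '[{"tx":0,"ty":0,"tz":-0.1,"spin":0},{"tx":0,"ty":0,"tz":-0.08,"spin":0},{"tx":0,"ty":0,"tz":0,"spin":0},{"tx":0,"ty":0,"tz":0,"spin":0}]'
```

```text
time: 36.92
position: [0.4886, -0.2483, 0.0443]
ee_rot: [180.0, 0.0, 102.7]
ft_force: [-0.1, -0.6, -1.9]
gripper_width: 0.143
finger_force: 35.0
```

```bash
python3 -m jog '[{"tx":0,"ty":0,"tz":-0.1,"spin":0},{"tx":0,"ty":0,"tz":-0.06,"spin":0},{"tx":0,"ty":0,"tz":0,"spin":0},{"tx":0,"ty":0,"tz":0,"spin":0}]'
```

```text
time: 37.25
position: [0.4888, -0.2485, 0.0435]
ee_rot: [180.0, 0.0, 102.7]
ft_force: [-1.5, 2.1, 5.1]
gripper_width: 0.142
finger_force: 35.0
```

```bash
python3 -m jog '[{"tx":0,"ty":0,"tz":0.05,"spin":0},{"tx":0,"ty":0,"tz":0.03,"spin":0},{"tx":0,"ty":0,"tz":0,"spin":0},{"tx":0,"ty":0,"tz":0,"spin":0},{"tx":0,"ty":0,"tz":0,"spin":0},{"tx":0,"ty":0,"tz":1,"spin":0},{"tx":0,"ty":0,"tz":3,"spin":0},{"tx":0,"ty":0,"tz":3,"spin":0},{"tx":0,"ty":0,"tz":3,"spin":0},{"tx":0,"ty":0,"tz":2,"spin":0},{"tx":0,"ty":0,"tz":0,"spin":0},{"tx":0,"ty":0,"tz":0,"spin":0}]' 0.1
python3 - <<'E'
exec(open("gr.py").read().replace("L[...,2]<140","L[...,2]<94").replace("sys.argv[1]","'fin'"))
a0=np.load("side0.npz");i1,d1=get_image("side");df=np.abs(i1.astype(int)-a0["im"]).max(2);df[:, 360:]=0;print("changed px side",[(k[0],k[1]) for k in np.argwhere((df>60))[::60]][:12])
E
```

```text
time: 38.25
position: [0.4895, -0.2489, 0.1652]
ee_rot: [179.8, 0.2, 102.7]
ft_force: [-0.7, 0.1, -0.3]
gripper_width: 0.45
finger_force: 0.0
TCP groove frame -0.3243185487096574 -5.529324700944094 [ 0.48945112 -0.24888503  0.16520049] 102.6812253341574
plaque top 88.80751900084451 [array([-6.9,  6.5]), array([-21.9,  23.1])]
low x [ 92.15311669 105.87881705]
changed px side [(np.int64(10), np.int64(357)), (np.int64(31), np.int64(290)), (np.int64(35), np.int64(291)), (np.int64(38), np.int64(286)), (np.int64(40), np.int64(302)), (np.int64(43), np.int64(292)), (np.int64(45), np.int64(301)), (np.int64(48), np.int64(294)), (np.int64(51), np.int64(287)), (np.int64(53), np.int64(305)), (np.int64(57), np.int64(295)), (np.int64(65), np.int64(302))]
```

View pics/fin.png

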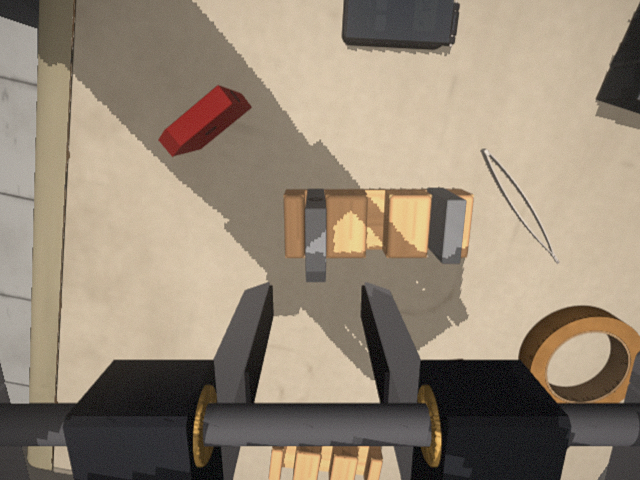

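The plaque stands upright at (315,235), fully down with its top at 88.8 mm. The low plaque (447,225) and the red one (205,120) are undisturbed and the gripper is clear. I hand in.

```bash
python3 -c "
from workcell import *
print(close_job())"
```

```text
the job is handed in; nothing more can be done
None
```

I handed the job in at about 38 s: all four spots were pressed in order at about 5 N (roughly 4 of 7 mm, judged from wrist force), and the plaque stands fully down in its original groove, released, with nothing else touched.

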